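# Load garlic into a press-latch cooker and slide it onto the heat

## Task

Press the cooker's orange thumb latch so that the lid springs open, put all of the loose garlic bulbs, those between the heating plate and the green-lidded tub, into the cooker, and push the lid down until it snaps shut. Then slide the cooker along the heating plate, without lifting or tipping it, until it stands centred on the orange-ringed place, and finally press the green start key on the controller. Do not knock over the spice jar or the date stamp that stand behind it.

Things in the scene. Friction and masses are not known exactly. Their poses are not given: they have to be found in the camera images.
- cooker: white rounded box cooker, 166 (x) x 216 (y) mm, 98 mm high with the lid shut, about 1.3 kg, standing loose on the heating plate. Origin: centre of its underside; x points away from the thumb latch towards the hinge side, y to the left grip, z up. Open hollow inside 150 x 200 mm, inner floor 10 mm and wall rim 82 mm above the origin, walls 8 mm thick. An upright grip stands off each y side (see left_grip, right_grip). Sliding it takes about 6 to 11 N
- left_grip (a point): pinch point of the upright grip on the cooker's +y side: a slab 12 mm thick (in y), 86 mm long (in x), top edge 80 mm and lower edge 44 mm above the cooker's underside; 38 mm of free space to the cooker wall, 62 mm clear between the two bridges that carry it. The point lies 12 mm below the slab's top edge; axes as the cooker's
- right_grip (a point): the same on the cooker's -y side
- lid (a joint): angle of the lid in rad: 0 shut and latched, 1.7 wide open (leaning slightly back). A spring of about 0.3 N m drives it open as soon as the latch lets go (in about 1 s) and holds it open; snapping it shut takes about 4 to 7 N downwards near its front edge; if it is not latched it springs open again
- lid_hinge (a point): on the lid's hinge axis (along the cooker's y), at cooker x +83, z +84 mm; axes of the lid (at lid angle 0 equal to the cooker's)
- lid_edge (a point): on the lid's outer face near its free edge, 160 mm from the hinge axis and 13 mm outside it (in lid axes -160, 0, +13 mm); lid 166 mm long, 216 mm wide and 14 mm thick with a steel catch bar in the middle of its free edge; shut, it is the place to push down on
- latch (a joint): angle of the orange rocker latch in rad: 0 at rest (hooked over the lid's catch bar), the lid is let go at about 0.14, stop at 0.32. It springs back when let go
- latch_pad (a point): centre of the top of the orange thumb pad, 26 (x) x 38 (y) mm, in front of the cooker (cooker x -115, z +71.5 mm). Push it straight down about 5 mm (3 to 4 N; the stop is about 6.5 mm down). The orange hook behind it rises 36 mm above the pad's top and stands 13 to 26 mm nearer the cooker; the rising lid swings up just behind the hook
- plate: dark flat heating plate with steel rim, 250 (x) x 520 (y) x 6 mm, fixed to the table. Origin: centre of its underside; z up
- heat_mark: orange ring, 244 mm across, with an orange cross in its middle, drawn on the plate: where the cooker must end. Origin: its centre, on the plate's upper face
- rest_mark: the same ring in light grey, 250 mm from the orange one along the plate, where the cooker stands at first. Origin: its centre
- start_key (a joint): travel of the start key in m: 0 up, 0.006 fully down (5 N); springs back
- start_key_top (a point): centre of the top of the round green start key, 32 mm across, on a grey fixed controller box 60 x 80 x 45 mm; 63 mm above the table; push straight down
- bulb_1: garlic bulb, pale, nearly round with a pointed top, 48 x 50 mm wide, 51 mm tall, about 45 g; may be absent. Origin: centre of its underside, z up through the point; stands on the table at first; its widest part is about 24 mm above the underside, grasp it there from any side
- bulb_2: garlic bulb, pale, nearly round with a pointed top, 60 x 57 mm wide, 58 mm tall, about 45 g; may be absent. Origin: centre of its underside, z up through the point; stands on the table at first; its widest part is about 24 mm above the underside, grasp it there from any side
- bulb_3: garlic bulb, pale, nearly round with a pointed top, 48 x 50 mm wide, 51 mm tall, about 45 g; may be absent. Origin: centre of its underside, z up through the point; stands on the table at first; its widest part is about 24 mm above the underside, grasp it there from any side
- bulb_4: garlic bulb, pale, nearly round with a pointed top, 60 x 57 mm wide, 58 mm tall, about 45 g; may be absent. Origin: centre of its underside, z up through the point; stands on the table at first; its widest part is about 24 mm above the underside, grasp it there from any side
- spice_jar: dark-capped spice jar, 44 mm across, 96 mm tall, a bystander behind the plate. Origin: centre of its underside
- stamp: dark blue date stamp, 38 x 60 x 80 mm, a bystander behind the plate. Origin: centre of its underside
Not all that is in view belongs to the job. Leave any pink look-alike of the bulb_4 alone.

How it is judged (in metres and radians):
On the way, in this order (a step that is already met when the one before it is completed fails the run):
1. the latch has let the lid spring open (value of joint lid above 1.4 rad), for 0.2 s.
2. every garlic bulb lies in the open cooker (x of bulb_1 in the frame of cooker between -0.08 and 0.08 m and y of bulb_1 in the frame of cooker between -0.105 and 0.105 m and z of bulb_1 in the frame of cooker between 0 and 0.08 m and x of bulb_2 in the frame of cooker between -0.08 and 0.08 m and y of bulb_2 in the frame of cooker between -0.105 and 0.105 m and z of bulb_2 in the frame of cooker between 0 and 0.08 m and x of bulb_3 in the frame of cooker between -0.08 and 0.08 m and y of bulb_3 in the frame of cooker between -0.105 and 0.105 m and z of bulb_3 in the frame of cooker between 0 and 0.08 m and x of bulb_4 in the frame of cooker between -0.08 and 0.08 m and y of bulb_4 in the frame of cooker between -0.105 and 0.105 m and z of bulb_4 in the frame of cooker between 0 and 0.08 m and value of joint lid above 0.8 rad), for 0.2 s.
3. the lid is snapped shut and let go (x of bulb_1 in the frame of cooker between -0.08 and 0.08 m and y of bulb_1 in the frame of cooker between -0.105 and 0.105 m and z of bulb_1 in the frame of cooker between 0 and 0.08 m and x of bulb_2 in the frame of cooker between -0.08 and 0.08 m and y of bulb_2 in the frame of cooker between -0.105 and 0.105 m and z of bulb_2 in the frame of cooker between 0 and 0.08 m and x of bulb_3 in the frame of cooker between -0.08 and 0.08 m and y of bulb_3 in the frame of cooker between -0.105 and 0.105 m and z of bulb_3 in the frame of cooker between 0 and 0.08 m and x of bulb_4 in the frame of cooker between -0.08 and 0.08 m and y of bulb_4 in the frame of cooker between -0.105 and 0.105 m and z of bulb_4 in the frame of cooker between 0 and 0.08 m and value of joint lid below 0.04 rad and value of joint latch below 0.06 rad and contact force between the fingers and cooker below 0.3 N), for 0.4 s.
4. the shut cooker stands centred on the orange ring (value of joint lid below 0.04 rad and value of joint latch below 0.06 rad and horizontal distance between cooker and heat_mark below 0.025 m and angle between cooker's own z axis and vertical below 0.05 rad and z of cooker in the frame of plate below 0.012 m and linear speed of cooker below 0.02 m/s), for 0.3 s.
5. the start key is pressed with the cooker in place (horizontal distance between cooker and heat_mark below 0.025 m and angle between cooker's own z axis and vertical below 0.05 rad and z of cooker in the frame of plate below 0.012 m and value of joint start_key above 0.004 m), for 0.05 s.
At the end, for the whole second after the job is handed in: Every garlic bulb present is inside the cooker, the lid is latched shut (within 0.04 rad, latch back at rest), the cooker stands flat on the plate with its centre within 25 mm of the orange ring's centre and at rest, and the start key has been pressed last and is up again (x of bulb_1 in the frame of cooker between -0.08 and 0.08 m and y of bulb_1 in the frame of cooker between -0.105 and 0.105 m and z of bulb_1 in the frame of cooker between 0 and 0.08 m and x of bulb_2 in the frame of cooker between -0.08 and 0.08 m and y of bulb_2 in the frame of cooker between -0.105 and 0.105 m and z of bulb_2 in the frame of cooker between 0 and 0.08 m and x of bulb_3 in the frame of cooker between -0.08 and 0.08 m and y of bulb_3 in the frame of cooker between -0.105 and 0.105 m and z of bulb_3 in the frame of cooker between 0 and 0.08 m and x of bulb_4 in the frame of cooker between -0.08 and 0.08 m and y of bulb_4 in the frame of cooker between -0.105 and 0.105 m and z of bulb_4 in the frame of cooker between 0 and 0.08 m and value of joint lid below 0.04 rad and value of joint latch below 0.06 rad and horizontal distance between cooker and heat_mark below 0.025 m and angle between cooker's own z axis and vertical below 0.05 rad and z of cooker in the frame of plate below 0.012 m and linear speed of cooker below 0.01 m/s and value of joint start_key below 0.002 m); the robot touches nothing.
It fails at once if the cooker is lifted off the plate by more than 15 mm (z of cooker in the frame of plate above 0.021 m).
It fails at once if the cooker is tipped by more than about 11 degrees (angle between cooker's own z axis and vertical above 0.2 rad).
It fails at once if the spice jar or the date stamp is knocked over (angle between any of spice_jar, stamp's own z axis and vertical above 0.6 rad).
Of bulb_1, bulb_2, bulb_3, bulb_4 only 3 to 4 are there at a start; the rules pass over those that are not, and their reading is None.
At some moment in a run one of bulb_1, bulb_2, bulb_3, bulb_4 may be knocked a few centimetres aside while the robot is not near it.
Once in a run the grip may slacken for a moment while it holds something.
It also fails if it takes over 210 s, if anything falls off the work surface, if the arm or the gripper's body presses on something with over 40 N, if the wrist force passes 120 N, or if a joint passes its speed limit or range.

## Robot

A 6-joint arm with a two-finger parallel gripper is mounted at the origin on a cart in front of the work surface, level with it; the furniture and walls round the work are solid. World frame = base frame: x ahead of the robot, y to its left, z up, the work surface at z = 0. Lengths are in mm, angles in rad, forces in N, time in s.
With the tool pointing down it reaches from about 375 to 900 mm from the base axis. Payload 3.1 kg.
Tool frame: the origin (TCP) lies at the very end of the fingers, on their centre line; the grasp point (between the pads) lies 19 mm behind it (hold_point_z is the distance from the TCP to the grasp point, in mm); z points along the fingers, x is the direction in which the jaws open and shut, and the axes are right-handed (so a half turn about z gives the same grasp; the last joint's range is limited). The gripper opens to 87 mm and grips with 3 to 60 N. Pads are 19 mm wide; open, the fingers measure 117 mm over their backs; the gripper's body (75 mm by 190 mm) begins 51 mm behind the grasp point.
Start: joints at [-1.522, 0.527, 1.433, -0, 1.181, -0.178], TCP at [141.172, -608.824, 198.648] pointing down, gripper open.
Joint ranges: [-3.08, 3.08], [-0.75, 2.2], [0.22, 2.44], [-1.43, 4.57], [0, 2.65], [-2.85, 2.85]. Speed limits (rad/s): [2.79, 2.79, 3.14, 3.14, 3.14, 3.14].

## Interface

Orientations are given as a rotation vector (axis times angle).
In Python, from rig import get_obs, read_camera, get_calibration, sign_off, hold_point_z gives the robot as it stands. The module is installed in compiled form; this text tells all that it offers.
- The arm moves only by the shell command python3 -m handwheel 'ROWS' [FORCE]. ROWS is JSON, a list of rows, each a list of 3 entries, a list of its own where there are three numbers: the shift along the tool's x, y, z in m, then the turn about the tool's z in degrees, then the finger opening in m, from 0 to 0.087. A call has 1 to 20 rows; each row shifts and turns the pose as measured when the row begins, along the tool's axes as they then stand; what a row does not reach is not made up. A row lasts 1/12 s, in which the tool goes at most 41.7 mm and 7.16 degrees, less where a joint would pass 70% of its speed; a pose out of reach is approached as far as the arm can. A call with a gripper value outside its range is refused whole. The fingers move at their own pace and stop on an object; FORCE is the grip in N (left out, the last holds). Time passes only in rows, so rows that do not move let the fingers close. It gives the time, the measured TCP pose, the force and the opening at its end, in the units of the state.
- get_obs(): the state, without advancing time (a new reading comes with each control period).
- read_camera(name): name is "side" or "top"; returns (picture, depth): 400x640x3 uint8, red, green, blue; 400x640 float32, mm along the optical axis (not along the pixel's ray), 0 where there is no reading.
- get_calibration(name): a dict with "fx", "fy", "cx", "cy" (pixels), "cam_to_world" (4x4, takes a point from camera to world coordinates). Camera axes: x right, y up, looking along -z (the intrinsics and any distortion apply to the point x, -y, -z); pixel columns grow to the right and rows downward; lengths in mm; the calibration is good to about 2 mm. A picture is of the moment at which its call begins. get_calibration takes no time and is no camera call.
- sign_off(): hands the job in, once; it reports no verdict.
The state is a dict: "clock": time; "joint_positions": joint angles; "qvel": joint speeds; "effort": joint torques, N m; "tool_pos": TCP position; "tcp_rot": TCP orientation; "ft_force": force on the tool from outside, world axes, zero at the start; "ft_torque": the same for the moment, N m; "width": opening from 0.0 (shut) to 1.0 (fully open).
Only numpy, scipy, OpenCV 4.12 (cv2) and the standard library are available. Lean on these libraries where they do the work, as an engineer would, in place of code of your own. Each camera call takes 0.05 s, during which the arm holds its last target.

## Working session

There is one attempt and no reset: what is moved stays moved. The work goes in short steps, Python scripts to look and compute and a shell command to move; the robot and the scene stay as the last step left them, time stands still between calls to the robot, and variables do not carry over. Pictures are saved under pics/ and viewed, and the job is handed in when it is done.

```bash
mkdir -p pics; ls; cat > h.py <<'E'
import numpy as np, cv2
from rig import get_obs, read_camera, get_calibration
def snap(name, fn=None):
    p,d=read_camera(name)
    np.savez(f'/tmp/{name}.npz',p=p,d=d)
    if fn: cv2.imwrite(f'pics/{fn}.png',p[:,:,::-1])
    return p,d
def load(name):
    z=np.load(f'/tmp/{name}.npz'); return z['p'],z['d']
def px(name,u,v,d=None,z=None):
    c=get_calibration(name); T=np.array(c['cam_to_world'])
    r=np.array([(u-c['cx'])/c['fx'],-(v-c['cy'])/c['fy'],-1.0])
    if z is not None:
        w=T[:3,:3]@r; s=(z-T[2,3])/w[2]; return T[:3,3]+s*w
    return T[:3,:3]@(r*d)+T[:3,3]
def cloud(name,d):
    c=get_calibration(name); T=np.array(c['cam_to_world'])
    v,u=np.mgrid[:d.shape[0],:d.shape[1]]
    P=np.stack([(u-c['cx'])/c['fx']*d,-(v-c['cy'])/c['fy']*d,-d],-1)
    return P@T[:3,:3].T+T[:3,3]
def crop(p,x0,y0,x1,y1,s,fn):
    cv2.imwrite(f'pics/{fn}.png',cv2.resize(p[y0:y1,x0:x1,::-1],None,fx=s,fy=s,interpolation=cv2.INTER_CUBIC))
E
python3 - <<'E'
from h import *
for n in ('top','side'):
    snap(n,n+'0'); c=get_calibration(n); print({k:np.round(v,3).tolist() if k=='cam_to_world' else v for k,v in c.items()})
print(get_obs())
E
```

```text
pics
{'fx': 499.560942444931, 'fy': 499.560942444931, 'cx': 316.4297089495457, 'cy': 202.12568855680613, 'cam_to_world': [[-0.318, 0.745, -0.587, -811.638], [-0.948, -0.243, 0.205, 328.006], [0.01, 0.622, 0.783, 1928.182], [0.0, 0.0, 0.0, 1.0]]}
{'fx': 429.86890848099597, 'fy': 429.86890848099597, 'cx': 315.8497718710745, 'cy': 204.08855856487176, 'cam_to_world': [[0.97, 0.177, -0.169, 286.694], [-0.244, 0.656, -0.714, -1374.592], [-0.016, 0.734, 0.679, 1249.286], [0.0, 0.0, 0.0, 1.0]]}
{'clock': 0.1, 'joint_positions': array([-1.52148178e+00,  5.28362240e-01,  1.43375457e+00, -2.85144285e-05,
        1.18137621e+00, -1.78494167e-01]), 'qvel': array([-7.52632144e-04, -1.39812906e-03, -3.84866481e-03,  8.92936247e-05,
        1.70335962e-03, -2.05874347e-03]), 'effort': array([-3.14332392e-04, -4.40985918e+01, -1.77151251e+01,  6.34734565e-02,
        5.34281856e-02, -4.29120325e-05]), 'tool_pos': array([ 141.14135529, -608.14935145,  197.78248563]), 'tcp_rot': array([-2.45843739e+00,  1.95367010e+00,  2.00035322e-03]), 'ft_force': array([ 0.22005335, -0.03965551,  0.21094764]), 'ft_torque': array([-0.0020802 ,  0.02371816,  0.0001488 ]), 'width': 1.0008526564720648}
```

View pics/top0.png

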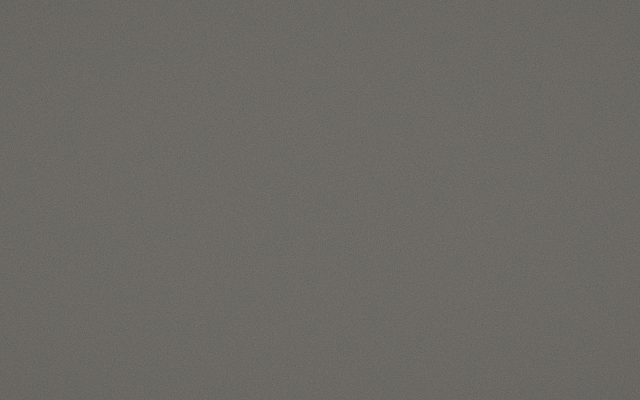

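View pics/side0.png

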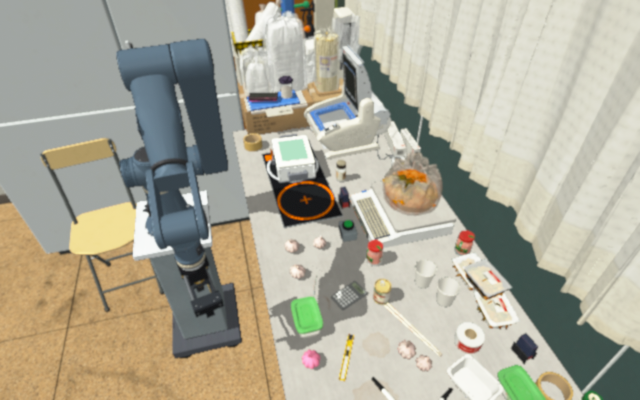

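The top view shows only flat grey, so it is blocked. The side view shows the cooker at about (293,155), the orange ring at (305,200), three bulbs at about (291,246), (320,242) and (297,272), the controller at (347,228) and a green-lidded tub at (307,315). I'll enlarge it.

```bash
python3 - <<'E'
from h import *
p,d=load('side'); print(np.median(load('top')[1]))
crop(p,235,120,375,220,5.5,'c1'); crop(p,260,215,400,315,5.5,'c2')
for n,u,v in [('b1',291,246),('b2',320,242),('b3',297,272),('ring',305.5,200),('key',347,224),('jar',341,165),('stamp',344,190),('lid',293,150),('pink',311,357),('tub',307,312)]:
    print(n,d[v if isinstance(v,int) else int(v),int(u)],np.round(px('side',u,v,d[int(v),int(u)])))
E
```

```text
165.19092
b1 1612.8807 [ 440. -303.   40.]
b2 1630.7819 [ 551. -308.   36.]
b3 1524.7781 [ 436. -427.   38.]
ring 1855.0927 [559. -27.   3.]
key 1658.502 [ 669. -270.   64.]
jar 1898.5652 [745.  68.  85.]
stamp 1779.4746 [710. -94.  81.]
lid 1957.7758 [559. 211. 102.]
pink 1279.541 [ 408. -756.   46.]
tub 1389.6061 [ 431. -604.   50.]
```

View pics/c1.png

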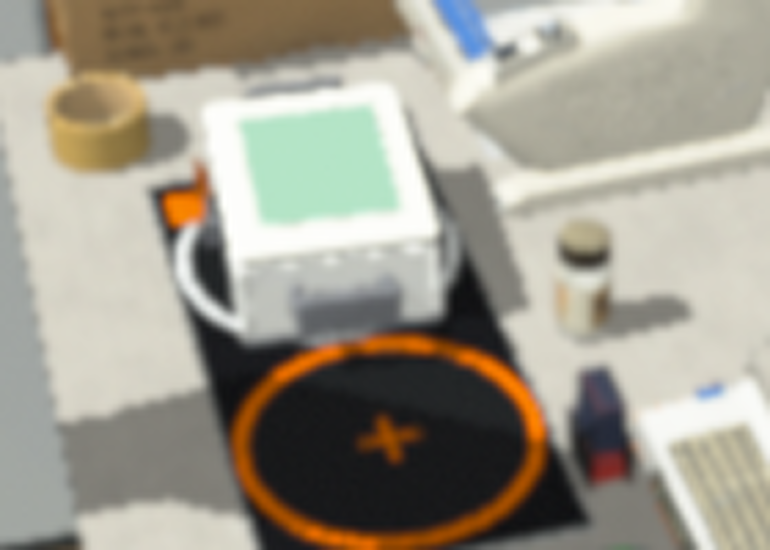

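View pics/c2.png

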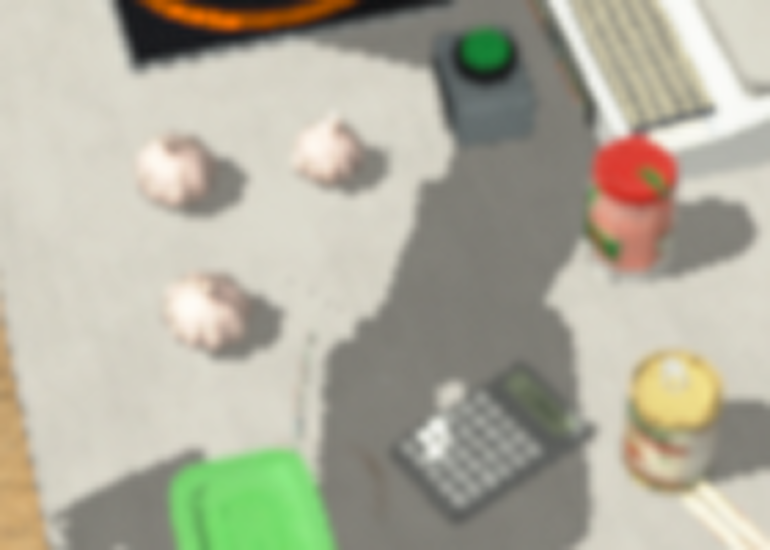

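The crops show the cooker with its orange latch on the robot side, an orange cross at crop (390,438), and three loose bulbs: two big ones at left, one smaller at right. Next I measure poses from the point cloud.

```bash
python3 - <<'E'
from h import *
p,d=load('side'); P=cloud('side',d); hsv=cv2.cvtColor(p,cv2.COLOR_RGB2HSV)
def reg(x0,x1,y0,y1,z0,z1): return (d>0)&(P[...,0]>x0)&(P[...,0]<x1)&(P[...,1]>y0)&(P[...,1]<y1)&(P[...,2]>z0)&(P[...,2]<z1)
# lid top
m=reg(420,720,60,400,96,112)
Q=P[m]; r=cv2.minAreaRect(Q[:,:2].astype(np.float32)); print('lid',r,np.median(Q[:,2]),m.sum())
# ring
H,S,V=cv2.split(hsv); o=(H>5)&(H<20)&(S>180)&(V>120)
m=o&reg(400,720,-160,100,-5,15); Q=P[m]
# circle fit on points projected with z=6
vv,uu=np.nonzero(m); W=np.array([px('side',u,v,z=6)[:2] for u,v in zip(uu,vv)])
c=W.mean(0); rr=np.hypot(*(W-c).T); k=rr>90; W2=W[k]
A=np.c_[2*W2,np.ones(len(W2))]; s=np.linalg.lstsq(A,(W2**2).sum(1),rcond=None)[0]
print('ring',s[:2],np.sqrt(s[2]+s[:2]@s[:2]),'cross',W[rr<40].mean(0),'z',np.median(Q[:,2]))
# plate dark
m=(V<60)&reg(380,760,-200,400,-3,14); r=cv2.minAreaRect(P[m][:,:2].astype(np.float32)); print('plate',r)
# latch orange
m=o&reg(350,520,60,350,40,140);Q=P[m]; 
print('latch',m.sum(),Q.min(0),Q.max(0))
m2=o&reg(350,520,60,350,65,90);print('pad',P[m2].mean(0),P[m2].min(0),P[m2].max(0))
# bulbs
for n,(x,y) in dict(A=(440,-303),B=(551,-308),C=(436,-427)).items():
    m=reg(x-60,x+60,y-60,y+60,8,80); Q=P[m]; print(n,Q.min(0),Q.max(0),'top',Q[Q[:,2]>Q[:,2].max()-6].mean(0),m.sum())
m=(H>45)&(H<80)&(S>150)&reg(600,740,-340,-200,50,80); print('key',P[m].mean(0),P[m].min(0),P[m].max(0))
for u,v in [(235+180/5.5,120+212/5.5)]: print(px('side',u,v,d[int(v),int(u)]),px('side',u,v,z=77.5))
E
```

```text
lid ((580.6598510742188, 233.20492553710938), (265.66827392578125, 283.5543212890625), 10.908319473266602) 102.02933219011993 1055
ring [557.85848248 -25.94014558] 116.72250989597683 cross [558.22388186 -24.78283974] z 4.620094706352347
plate ((563.1574096679688, 48.81626892089844), (255.04434204101562, 419.4151916503906), 1.4449931383132935)
latch 34 [428.98828438 196.38420643  69.27003938] [457.7440896  239.98957936 107.01213265]
pad [441.5322862  219.29984992  76.03152523] [428.98828438 196.38420643  69.27003938] [454.70970912 239.98957936  87.06740732]
A [ 395.7819443  -316.79728739    8.20754086] [ 469.02114494 -268.41394412   55.45539333] top [ 438.89086534 -294.15187364   51.69912786] 150
B [ 525.20122369 -320.5277635     8.04679025] [ 572.65332854 -275.0329715    47.54516464] top [ 551.53298167 -295.59029551   45.07441464] 123
C [ 409.73027867 -442.90856346   11.91899811] [ 466.19524816 -392.54108989   58.15125489] top [ 436.91986642 -421.78565469   55.41969723] 176
key [ 673.632129   -268.36131463   61.95733614] [ 657.80563848 -286.18295469   52.68571894] [ 692.2047129  -248.75750704   70.33183439]
[440.39728688 208.64442453  78.58881722] [440.5402397  210.11692831  77.5       ]
```

```bash
python3 - <<'E'
from h import *
p,d=load('side')
f=lambda a,b,z:px('side',235+a/5.5,120+b/5.5,z=z)
L=np.array([f(a,b,104)[:2] for a,b in [(205,103),(393,85),(440,235),(226,258)]]);print(np.round(L),'c',L.mean(0))
for i,j in [(0,1),(3,2)]: e=L[j]-L[i]; print('x edge',np.hypot(*e),np.degrees(np.arctan2(e[1],e[0])))
for i,j in [(3,0),(2,1)]: e=L[j]-L[i]; print('y edge',np.hypot(*e),np.degrees(np.arctan2(-e[0],e[1])))
G=np.array([f(a,b,104)[:2] for a,b in [(240,122),(375,108),(398,207),(262,222)]]);print('green',np.round(G),G.mean(0))
for a,b in [(155,187),(588,520)]: print('plate cnr',np.round(f(a,b,6)))
crop(p,260,140,350,200,8,'c3')
f2=lambda a,b,z:px('side',260+a/5.5,215+b/5.5,z=z)
print('plate NL',np.round(f2(135,68,6)))
print('key',np.round(f2(485,50,63)))
# bulb silhouettes centre, at z=24 widest
for n,(a,b) in dict(A=(175,172),B=(327,152),C=(207,313)).items(): print(n,np.round(f2(a,b,26)))
E
```

```text
[[483. 322.]
 [645. 306.]
 [632.  89.]
 [462. 105.]] c [555.62313166 205.57300122]
x edge 162.27317554294328 -5.783544525301251
x edge 170.75860463005688 -5.285286602979748
y edge 218.4863052644342 -5.525695202046275
y edge 217.20535525636444 -3.286749218879384
green [[507. 286.]
 [622. 276.]
 [609. 134.]
 [499. 144.]] [559.02981952 210.05106801]
plate cnr [435. 349.   6.]
plate cnr [ 684. -157.    6.]
plate NL [ 440. -168.    6.]
key [ 674. -270.   63.]
A [ 445. -293.   26.]
B [ 551. -302.   26.]
C [ 440. -418.   26.]
```

View pics/c3.png

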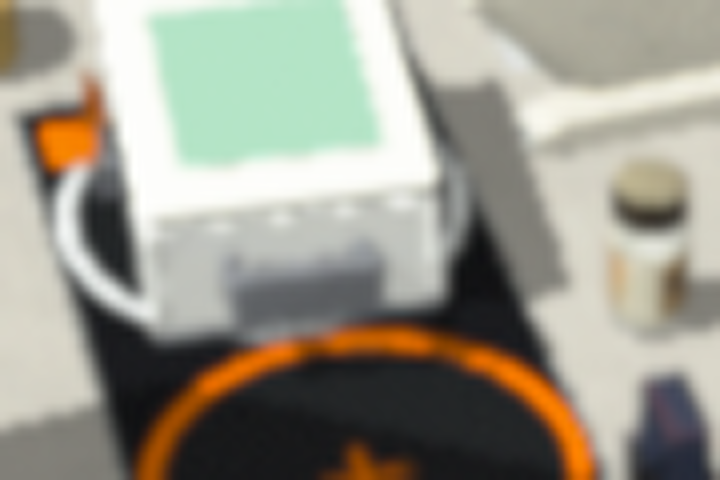

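The rest ring also shows (the pale arc round the cooker). The cooker is at about (556,208) with yaw about -5°, and the measured latch pad (441,219,77) agrees with that. I'll add a helper that gives the remaining shift in tool axes.

```bash
cat > go.py <<'E'
import sys,numpy as np
from scipy.spatial.transform import Rotation as R
from rig import get_obs
o=get_obs(); M=R.from_rotvec(o['tcp_rot']).as_matrix(); p=np.array(o['tool_pos'])
yaw=np.degrees(np.arctan2(M[1,0],M[0,0]))
print('t %.2f pos %s yaw %.1f F %s w %.1f tilt %.2f j %s'%(o['clock'],np.round(p,1),yaw,np.round(o['ft_force'],1),o['width']*87,np.degrees(np.arccos(-M[2,2])),np.round(o['joint_positions'],2)))
if len(sys.argv)>3:
    t=np.array([float(a) for a in sys.argv[1:4]])
    if len(sys.argv)>4:
        dy=(float(sys.argv[4])-yaw+90)%180-90
        if len(sys.argv)>5: dy=float(sys.argv[4])-yaw
        print('turn tool deg %.1f'%(-dy))
        M=R.from_euler('z',dy,degrees=True).as_matrix()@M
    print('tool shift after turn (mm)',np.round(M.T@(t-p),1))
E
python3 go.py 480 -250 200 85
```

```text
t 0.10 pos [ 141.1 -608.1  197.8] yaw -76.9 F [ 0.2 -0.   0.2] w 87.1 tilt 0.11 j [-1.52  0.53  1.43 -0.    1.18 -0.18]
turn tool deg 18.1
tool shift after turn (mm) [-386.3 -306.4   -1.4]
```

```bash
python3 -m handwheel '[[[0,0,0],6,0.087],[[0,0,0],6,0.06],[[0,0,0],6,0],[[0,0,0],0,0]]'; python3 go.py 480 -250 200 85
```

```text
clock: 0.43
tool_pos: [141.1, -606.3, 195.4]
tcp_rot: [-2.104, 2.327, 0.009]
ft_force: [0.2, 0.7, 0.1]
width: 0.85
t 0.43 pos [ 141.1 -606.3  195.4] yaw -95.7 F [0.2 0.7 0.1] w 74.0 tilt 0.41 j [-1.52  0.53  1.44 -0.    1.18  0.15]
turn tool deg -0.7
tool shift after turn (mm) [-384.5 -306.6   -2.2]
```

```bash
python3 -m handwheel '[[[-0.028,-0.025,-0.001],0,0],[[-0.028,-0.025,-0.001],0,0],[[-0.028,-0.025,-0.001],0,0],[[-0.028,-0.025,-0.001],0,0],[[-0.028,-0.025,-0.001],0,0],[[-0.028,-0.025,-0.001],0,0],[[-0.028,-0.025,-0.001],0,0],[[-0.028,-0.025,-0.001],0,0],[[-0.028,-0.025,-0.001],0,0],[[-0.028,-0.025,-0.001],0,0],[[-0.028,-0.025,-0.001],0,0],[[-0.028,-0.025,-0.001],0,0]]'; python3 go.py 437 218 150 85
```

```text
clock: 1.43
tool_pos: [475.4, -291.3, 204.6]
tcp_rot: [-2.13, 2.308, 0.013]
ft_force: [0.6, -0.1, -0.0]
width: 0.02
t 1.43 pos [ 475.4 -291.3  204.6] yaw -94.6 F [ 0.6 -0.1 -0. ] w 1.7 tilt 0.49 j [-0.75  0.43  1.59  0.    1.13  0.9 ]
turn tool deg 0.4
tool shift after turn (mm) [-503.6   82.3   58.4]
```

```bash
python3 -m handwheel '[[[-0.036,0.006,0],0,0],[[-0.036,0.006,0],0,0],[[-0.036,0.006,0],0,0],[[-0.036,0.006,0],0,0],[[-0.036,0.006,0],0,0],[[-0.036,0.006,0],0,0],[[-0.036,0.006,0],0,0],[[-0.036,0.006,0],0,0],[[-0.036,0.006,0],0,0],[[-0.036,0.006,0],0,0],[[-0.036,0.006,0],0,0],[[-0.036,0.006,0],0,0],[[-0.036,0.006,0],0,0],[[-0.036,0.006,0],0,0]]'; python3 go.py 437 218 130 85
```

```text
clock: 2.6
tool_pos: [422.0, 238.2, 205.5]
tcp_rot: [-2.178, 2.26, 0.003]
ft_force: [-0.2, -0.2, -0.2]
width: 0.007
t 2.60 pos [422.  238.2 205.5] yaw -92.1 F [-0.2 -0.2 -0.2] w 0.6 tilt 0.22 j [0.28 0.33 1.77 0.   1.04 1.89]
turn tool deg 2.9
tool shift after turn (mm) [ 19.1 -16.6  75.5]
```

```bash
python3 -m handwheel '[[[0.010,-0.008,0],2.9,0],[[0.010,-0.008,0.02],0,0],[[0,0,0.03],0,0],[[0,0,0.025],0,0],[[0,0,0],0,0]]'; python3 go.py 437 218 90 85; python3 - <<'E'
from h import *
p,d=snap('side'); crop(p,235,110,325,190,8,'l1')
E
```

```text
clock: 3.02
tool_pos: [435.9, 231.2, 130.3]
tcp_rot: [-2.154, 2.269, 0.001]
ft_force: [-1.2, -0.4, 0.2]
width: 0.006
t 3.02 pos [435.9 231.2 130.3] yaw -93.0 F [-1.2 -0.4  0.2] w 0.5 tilt 0.75 j [0.26 0.45 1.84 0.01 0.84 1.87]
turn tool deg 2.0
tool shift after turn (mm) [13.4 -1.9 40.1]
```

View pics/l1.png

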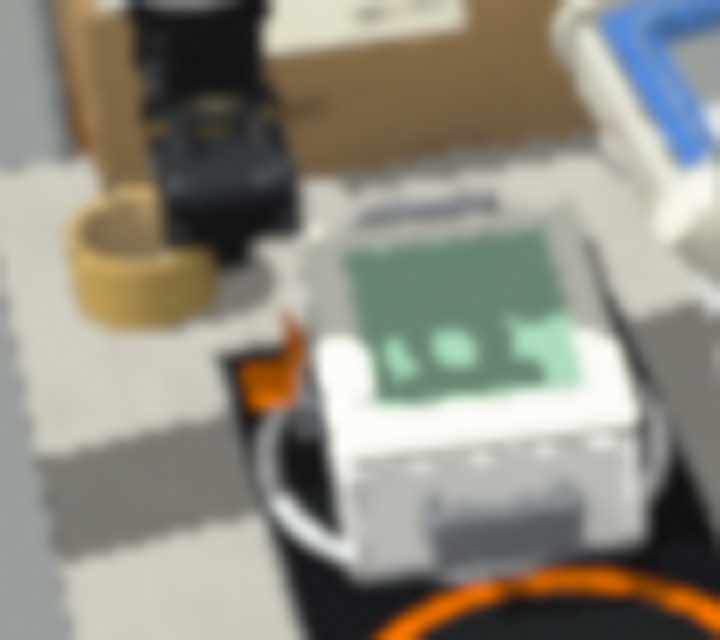

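```bash
python3 - <<'E'
from h import *
print(px('side',235+228/8,110+250/8,z=130)); print(px('side',235+266/8,110+385/8,z=77.5))
E
python3 -m handwheel '[[[0.0135,-0.003,0],2,0],[[0,0,0.02],0,0],[[0,0,0.01],0,0],[[0,0,0],0,0]]'; python3 go.py 437 218 80 85
```

```text
[436.5741415  274.45037825 130.        ]
[443.36497723 212.63838625  77.5       ]
clock: 3.4
tool_pos: [443.1, 218.4, 105.3]
tcp_rot: [-2.112, 2.296, -0.006]
ft_force: [-0.7, 0.1, 0.3]
width: 0.007
t 3.40 pos [443.1 218.4 105.3] yaw -94.8 F [-0.7  0.1  0.3] w 0.6 tilt 1.25 j [0.23 0.49 1.86 0.01 0.76 1.87]
turn tool deg 0.2
tool shift after turn (mm) [ 1.3  6.5 25.2]
```

```bash
python3 -m handwheel '[[[0.001,0.006,0],0,0],[[0,0,0],0,0]]'; python3 go.py 437 218 80 85; cat >> h.py <<'E'
def proj(name,w):
    c=get_calibration(name); T=np.array(c['cam_to_world'])
    q=T[:3,:3].T@(np.array(w)-T[:3,3]); return c['cx']+c['fx']*q[0]/-q[2], c['cy']-c['fy']*q[1]/-q[2]
E
python3 - <<'E'
from h import *
p,d=snap('side'); p=p.copy()
t=get_obs()['tool_pos']
crop(p,235,110,325,190,8,'l2')
q=proj('side',t);print((q[0]-235)*8,(q[1]-110)*8); q=proj('side',(441,218,77.5));print((q[0]-235)*8,(q[1]-110)*8)
E
```

```text
clock: 3.57
tool_pos: [437.5, 218.0, 106.6]
tcp_rot: [-2.113, 2.294, -0.007]
ft_force: [-0.1, -0.2, 0.9]
width: 0.004
t 3.57 pos [437.5 218.  106.6] yaw -94.7 F [-0.1 -0.2  0.9] w 0.4 tilt 1.33 j [0.23 0.48 1.88 0.01 0.76 1.87]
turn tool deg 0.3
tool shift after turn (mm) [ 0.5  1.  26.6]
251.62384180869458 338.25629049745
260.3462228988187 380.20708786754585
```

View pics/l2.png

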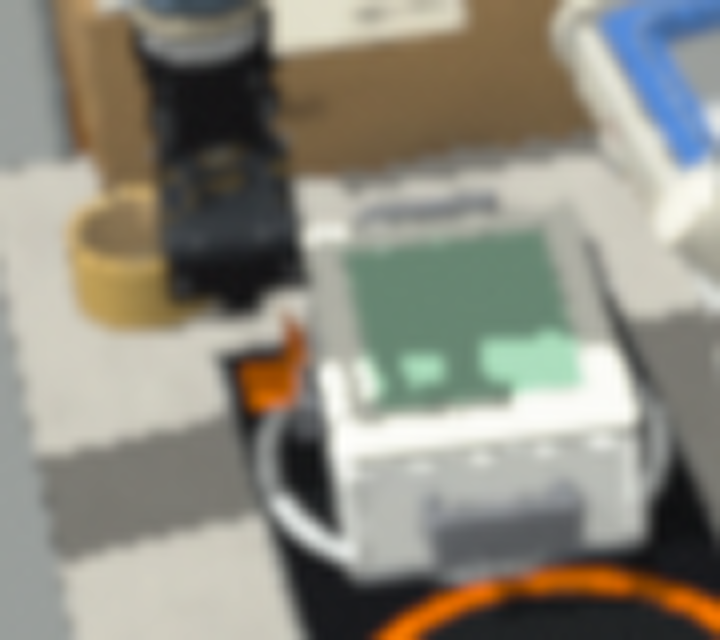

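```bash
python3 - <<'E'
from h import *
p,d=load('side'); P=cloud('side',d)
for v in range(144,160):
    print(v,[ '%d,%d,%d'%tuple(P[v,u]) for u in range(260,272,2)])
E
```

```text
144 ['407,130,217', '415,129,215', '424,134,211', '431,120,219', '440,125,213', '449,134,206']
145 ['407,130,211', '415,127,212', '423,132,207', '432,130,207', '439,120,212', '448,130,204']
146 ['406,133,204', '414,124,209', '422,127,205', '431,129,203', '439,130,200', '447,124,203']
147 ['406,134,199', '414,136,196', '422,125,202', '430,124,201', '468,416,-4', '478,419,-8']
148 ['427,403,5', '420,203,144', '428,202,143', '438,208,137', '467,410,-6', '475,396,1']
149 ['427,412,-6', '420,210,133', '428,205,135', '436,202,136', '465,401,-6', '474,385,3']
150 ['426,408,-9', '435,397,-3', '445,399,-6', '454,389,-1', '463,386,-1', '457,235,103']
151 ['424,393,-4', '433,387,-2', '443,387,-4', '452,373,4', '462,381,-3', '455,218,110']
152 ['422,382,-2', '431,372,1', '441,369,2', '452,382,-8', '461,374,-5', '453,202,116']
153 ['421,377,-5', '431,369,-1', '440,361,2', '450,365,-2', '459,356,2', '453,212,104']
154 ['420,370,-6', '428,348,7', '439,355,0', '449,358,-3', '457,343,5', '454,220,93']
155 ['419,358,-3', '428,349,1', '437,339,6', '446,336,7', '457,346,-2', '455,233,77']
156 ['418,355,-6', '427,342,0', '436,334,4', '436,232,76', '445,238,70', '454,232,73']
157 ['416,344,-5', '425,332,1', '434,322,7', '435,226,75', '443,221,77', '453,226,71']
158 ['415,327,1', '425,336,-6', '433,321,2', '433,218,75', '442,216,75', '451,213,75']
159 ['413,318,1', '423,321,-2', '432,317,-1', '432,212,74', '441,210,74', '449,203,77']
```

```bash
python3 -m handwheel '[[[0,0,0],0,0],[[0,0,0],0,0],[[0,0,0],0,0]]'; python3 go.py; python3 - <<'E'
from h import *
p,d=snap('side'); print(get_obs()['tool_pos'])
P=cloud('side',d)
for v in range(140,160):
    print(v,[ '%d,%d,%d'%tuple(P[v,u]) for u in range(254,276,3)])
m=(d>0)&(P[...,0]>380)&(P[...,0]<500)&(P[...,1]>100)&(P[...,1]<330)&(P[...,2]>125)&(P[...,2]<400)
Q=P[m]
for z0 in range(125,300,15):
    q=Q[(Q[:,2]>z0)&(Q[:,2]<z0+15)]
    if len(q): print(z0,len(q),q.min(0).round(),q.max(0).round())
E
```

```text
clock: 3.87
tool_pos: [440.0, 219.0, 109.2]
tcp_rot: [-2.11, 2.289, -0.013]
ft_force: [-1.4, -0.7, -1.2]
width: 0.003
t 3.87 pos [440.  219.  109.2] yaw -94.6 F [-1.4 -0.7 -1.2] w 0.2 tilt 1.72 j [0.23 0.48 1.87 0.01 0.76 1.87]
[440.07847805 218.97168604 109.1456341 ]
140 ['407,477,8', '397,130,238', '409,123,241', '421,121,240', '433,118,240', '446,125,232', '458,121,233', '493,307,104']
141 ['406,465,10', '396,121,239', '409,130,231', '420,122,234', '432,120,233', '445,122,229', '457,121,228', '493,305,100']
142 ['406,475,-1', '396,126,231', '407,120,233', '420,127,226', '432,119,229', '445,123,224', '458,131,216', '491,298,99']
143 ['400,396,45', '395,123,228', '407,117,230', '420,126,222', '433,133,214', '445,132,213', '458,132,211', '489,281,105']
144 ['399,395,40', '395,133,217', '407,127,218', '419,127,216', '432,130,211', '444,128,211', '457,125,211', '487,273,105']
145 ['398,389,38', '394,129,214', '286,-1374,1249', '419,131,208', '431,129,208', '444,131,204', '457,129,203', '286,-1374,1249']
146 ['398,396,28', '394,129,209', '406,131,206', '419,137,199', '431,127,204', '443
[... 1255 characters left out ...]
4', '435,234,69', '448,220,77', '463,238,61', '471,183,99']
158 ['386,337,0', '401,338,-4', '415,331,-1', '428,312,9', '434,222,72', '446,210,78', '462,228,63', '470,182,94']
159 ['385,329,0', '401,345,-15', '414,326,-3', '426,301,11', '432,213,73', '445,204,78', '460,218,65', '471,191,82']
125 8 [425. 201. 129.] [442. 216. 139.]
140 6 [425. 204. 140.] [443. 210. 147.]
185 3 [402. 133. 199.] [462. 137. 200.]
200 55 [390. 124. 200.] [473. 304. 215.]
215 135 [387. 119. 215.] [474. 307. 230.]
230 161 [389. 115. 230.] [473. 290. 245.]
245 54 [406. 114. 245.] [460. 231. 259.]
260 31 [411. 193. 260.] [456. 216. 273.]
275 35 [407. 188. 275.] [453. 219. 290.]
290 27 [393. 178. 292.] [471. 260. 305.]
```

```bash
python3 - <<'E'
from h import *
p=cv2.imread('pics/side0.png')[:,:,::-1].copy()
for w in [(141,-608,198),(141,-608,268)]:
    q=proj('side',w); print((q[0]-160)*6,(q[1]-240)*6)
crop(p,160,240,260,340,6,'s0')
E
```

```text
285.7207481979623 398.12672470551934
257.33092222632877 311.29535233637
```

View pics/s0.png

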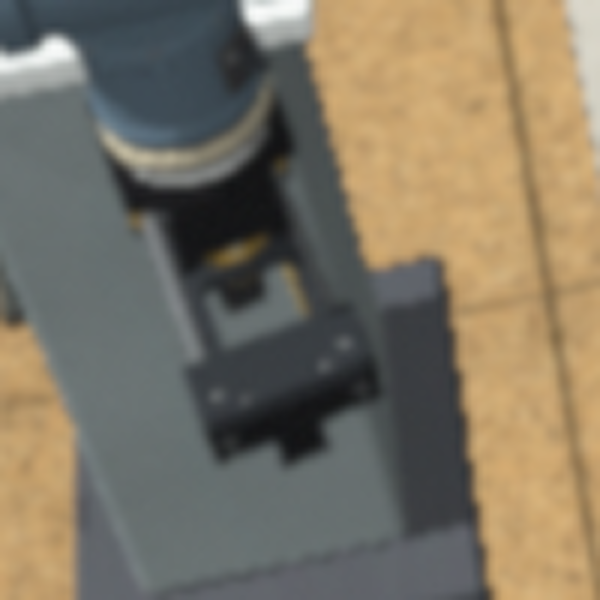

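```bash
python3 - <<'E'
from h import *
for w in [(154,-660,198),(154,-660,220),(154,-660,268)]:
    q=proj('side',w); print((q[0]-160)*6,(q[1]-240)*6)
E
```

```text
321.10791219259676 484.20481725425725
312.61319211699885 457.9445174893991
293.31599723606485 398.2898004787812
```

The gripper looks about 22 mm higher than its reported TCP, both here and at the start. I'll test that by contact, going down slowly and watching the force.

```bash
python3 -m handwheel '[[[0,0.003,0.008],0,0],[[0,0,0.008],0,0],[[0,0,0.006],0,0],[[0,0,0.004],0,0]]'; python3 go.py 437 218 75 85
```

```text
clock: 4.25
tool_pos: [438.4, 220.0, 81.9]
tcp_rot: [-2.108, 2.286, -0.015]
ft_force: [-0.1, -0.3, -0.7]
width: 0.005
t 4.25 pos [438.4 220.   81.9] yaw -94.6 F [-0.1 -0.3 -0.7] w 0.4 tilt 1.88 j [0.23 0.53 1.9  0.01 0.68 1.88]
turn tool deg 0.4
tool shift after turn (mm) [2.3 1.4 6.8]
```

```bash
python3 -m handwheel '[[[0,0,0.003],0,0],[[0,0,0.003],0,0]]'; python3 go.py 437 218 75 85
```

```text
clock: 4.42
tool_pos: [437.8, 219.9, 74.0]
tcp_rot: [-2.11, 2.288, -0.013]
ft_force: [-0.1, 0.6, 1.1]
width: 0.005
t 4.42 pos [437.8 219.9  74. ] yaw -94.6 F [-0.1  0.6  1.1] w 0.4 tilt 1.73 j [0.23 0.54 1.9  0.01 0.66 1.87]
turn tool deg 0.4
tool shift after turn (mm) [ 2.   0.6 -1.1]
```

```bash
python3 -m handwheel '[[[0,0,0.003],0,0],[[0,0,0],0,0]]'; python3 go.py; python3 -m handwheel '[[[0,0,0.003],0,0],[[0,0,0],0,0]]'; python3 go.py
```

```text
clock: 4.58
tool_pos: [437.3, 219.8, 69.5]
tcp_rot: [-2.111, 2.289, -0.011]
ft_force: [-0.4, -0.6, 0.6]
width: 0.004
t 4.58 pos [437.3 219.8  69.5] yaw -94.6 F [-0.4 -0.6  0.6] w 0.4 tilt 1.61 j [0.23 0.55 1.91 0.01 0.66 1.87]
clock: 4.75
tool_pos: [437.5, 219.8, 66.1]
tcp_rot: [-2.111, 2.29, -0.011]
ft_force: [-0.5, -1.3, 0.1]
width: 0.006
t 4.75 pos [437.5 219.8  66.1] yaw -94.6 F [-0.5 -1.3  0.1] w 0.5 tilt 1.61 j [0.23 0.56 1.91 0.01 0.65 1.87]
```

```bash
python3 -m handwheel '[[[0,0,0.003],0,0],[[0,0,0],0,0]]'; python3 go.py;  python3 - <<'E'
from h import *
p,d=snap('side'); crop(p,235,110,325,190,8,'l3')
E
```

```text
clock: 4.92
tool_pos: [437.9, 219.9, 63.0]
tcp_rot: [-2.111, 2.289, -0.012]
ft_force: [0.4, -0.5, 0.3]
width: 0.007
t 4.92 pos [437.9 219.9  63. ] yaw -94.6 F [ 0.4 -0.5  0.3] w 0.6 tilt 1.65 j [0.23 0.57 1.91 0.01 0.64 1.87]
```

View pics/l3.png

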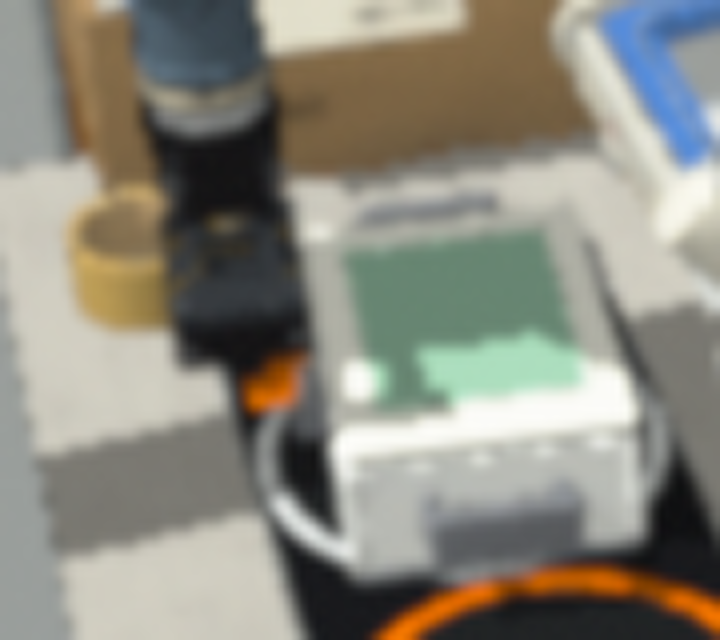

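At reported z 63 there is still no contact, and the tip at crop (258,365) is just above the pad. That confirms the offset: true z is reported plus roughly 20 mm. Going on.

```bash
python3 -m handwheel '[[[0,0,0.003],0,0],[[0,0,0],0,0]]'; python3 go.py; python3 -m handwheel '[[[0,0,0.003],0,0],[[0,0,0],0,0]]'; python3 go.py
```

```text
clock: 5.13
tool_pos: [438.5, 220.1, 60.3]
tcp_rot: [-2.11, 2.288, -0.013]
ft_force: [-0.2, 0.1, 0.4]
width: 0.007
t 5.13 pos [438.5 220.1  60.3] yaw -94.6 F [-0.2  0.1  0.4] w 0.6 tilt 1.73 j [0.23 0.57 1.91 0.01 0.63 1.87]
clock: 5.3
tool_pos: [438.7, 220.2, 57.2]
tcp_rot: [-2.11, 2.288, -0.013]
ft_force: [-0.1, -0.0, -0.7]
width: 0.006
t 5.30 pos [438.7 220.2  57.2] yaw -94.6 F [-0.1 -0.  -0.7] w 0.5 tilt 1.76 j [0.23 0.58 1.91 0.01 0.62 1.87]
```

```bash
python3 -m handwheel '[[[0,0.001,0.003],0,0],[[0,0,0],0,0]]'; python3 go.py; python3 -m handwheel '[[[0,0,0.003],0,0],[[0,0,0],0,0]]'; python3 go.py
```

```text
clock: 5.47
tool_pos: [437.8, 220.3, 53.9]
tcp_rot: [-2.11, 2.288, -0.013]
ft_force: [-0.6, -0.2, -0.1]
width: 0.005
t 5.47 pos [437.8 220.3  53.9] yaw -94.6 F [-0.6 -0.2 -0.1] w 0.4 tilt 1.76 j [0.23 0.58 1.92 0.01 0.61 1.87]
clock: 5.63
tool_pos: [437.3, 220.4, 50.8]
tcp_rot: [-2.11, 2.288, -0.012]
ft_force: [-0.4, -0.9, 2.3]
width: 0.003
t 5.63 pos [437.3 220.4  50.8] yaw -94.6 F [-0.4 -0.9  2.3] w 0.3 tilt 1.72 j [0.23 0.59 1.92 0.01 0.61 1.87]
```

```bash
python3 -m handwheel '[[[0,0,0.003],0,0],[[0,0,0.002],0,0]]'; python3 go.py; python3 - <<'E'
from h import *
p,d=snap('side'); crop(p,235,90,335,190,6,'l4')
E
```

```text
clock: 5.8
tool_pos: [436.0, 220.4, 46.1]
tcp_rot: [-2.111, 2.29, -0.01]
ft_force: [-3.3, 0.5, 12.2]
width: 0.01
t 5.80 pos [436.  220.4  46.1] yaw -94.6 F [-3.3  0.5 12.2] w 0.8 tilt 1.59 j [0.23 0.6  1.92 0.01 0.59 1.87]
```

View pics/l4.png

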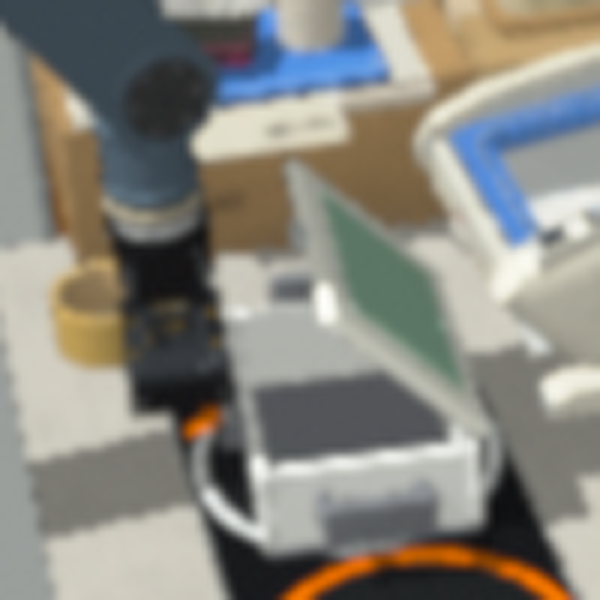

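The lid has sprung open (crop (390,290)), and true z is about reported plus 25. I'll lift, back off and head for the bulbs with the jaws open.

```bash
python3 -m handwheel '[[[0,0.002,-0.015],0,0],[[0,0.004,-0.035],0,0.0],[[0,0.004,-0.035],0,0.0],[[0,0,-0.035],0,0.04],[[0,0,-0.02],0,0.087],[[0,0,0],0,0.087]]'; python3 go.py 445 -293 150 -95; python3 - <<'E'
from h import *
p,d=snap('side','side1')
E
```

```text
clock: 6.35
tool_pos: [423.3, 219.1, 189.0]
tcp_rot: [-2.112, 2.291, -0.01]
ft_force: [0.6, 0.4, 0.3]
width: 0.15
t 6.35 pos [423.3 219.1 189. ] yaw -94.6 F [0.6 0.4 0.3] w 13.0 tilt 1.50 j [0.24 0.33 1.83 0.01 0.96 1.89]
turn tool deg 0.4
tool shift after turn (mm) [508.8 -65.6  33.1]
```

View pics/side1.png

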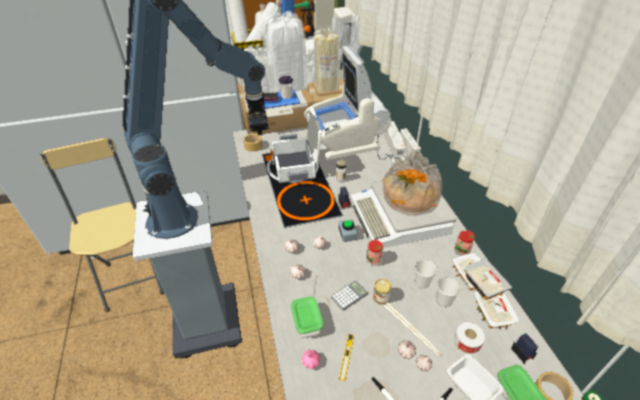

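```bash
python3 -m handwheel '[[[0.036,-0.005,0],0,0.087],[[0.036,-0.005,0],0,0.087],[[0.036,-0.005,0],0,0.087],[[0.036,-0.005,0],0,0.087],[[0.036,-0.005,0],0,0.087],[[0.036,-0.005,0],0,0.087],[[0.036,-0.005,0],0,0.087],[[0.036,-0.005,0],0,0.087],[[0.036,-0.005,0],0,0.087],[[0.036,-0.005,0],0,0.087],[[0.036,-0.005,0],0,0.087],[[0.036,-0.005,0],0,0.087],[[0.036,-0.005,0],0,0.087],[[0,0,0],0,0.087]]'; python3 go.py 445 -293 80 -95
```

```text
clock: 7.57
tool_pos: [445.7, -271.0, 158.7]
tcp_rot: [-2.128, 2.289, 0.025]
ft_force: [0.6, -0.2, -0.3]
width: 0.999
t 7.57 pos [ 445.7 -271.   158.7] yaw -94.2 F [ 0.6 -0.2 -0.3] w 86.9 tilt 1.30 j [-0.77  0.45  1.72  0.02  0.98  0.86]
turn tool deg 0.8
tool shift after turn (mm) [23.8 -1.3 78.2]
```

```bash
python3 -m handwheel '[[[0.0225,-0.001,0.02],0.8,0.087],[[0,0,0.03],0,0.087],[[0,0,0.028],0,0.087],[[0,0,0],0,0.087],[[0,0,0],0,0.087]]'; python3 go.py 445 -293 10 -95; python3 - <<'E'
from h import *
p,d=snap('side'); crop(p,250,200,350,300,6,'a1')
t=get_obs()['tool_pos']
for dz in (0,25):
    q=proj('side',np.array(t)+[0,0,dz]);print((q[0]-250)*6,(q[1]-200)*6)
E
```

```text
clock: 7.98
tool_pos: [442.5, -294.5, 70.1]
tcp_rot: [-2.103, 2.313, 0.036]
ft_force: [0.4, -0.9, 0.8]
width: 1.001
t 7.98 pos [ 442.5 -294.5   70.1] yaw -95.5 F [ 0.4 -0.9  0.8] w 87.1 tilt 1.62 j [-0.81  0.6   1.76  0.02  0.8   0.84]
turn tool deg -0.5
tool shift after turn (mm) [-0.  -2.7 60.1]
243.36464673264663 232.14838577638244
241.08251802854488 204.47237357797792
```

View pics/a1.png

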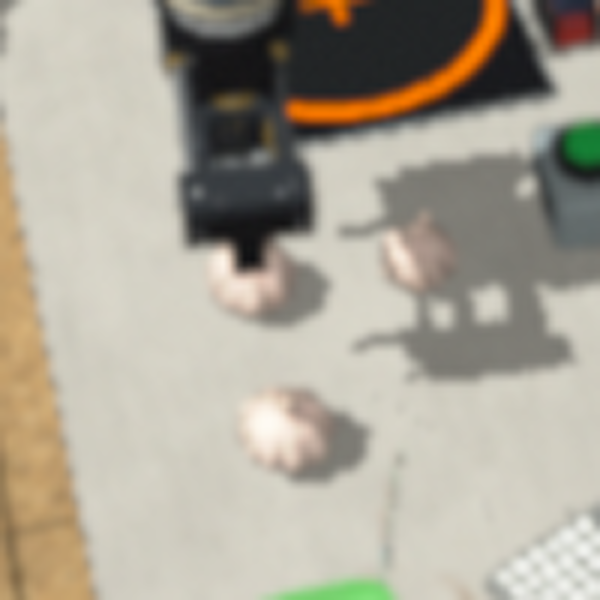

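```bash
python3 - <<'E'
from h import *
for w in [(437,-345,70),(437,-345,85),(437,-345,95),(443,-294,26)]:
    q=proj('side',w);print(w,(q[0]-250)*6,(q[1]-200)*6)
E
```

```text
(437, -345, 70) 252.11382985080354 294.1445120269239
(437, -345, 85) 250.77516466985924 277.6204997080665
(437, -345, 95) 249.87291078495423 266.4833949852975
(443, -294, 26) 248.6485525500009 279.4663404053686
```

```bash
python3 -m handwheel '[[[0,-0.001,0.025],0,0.087],[[0,-0.001,0.025],0,0.087],[[0,0,0.02],0,0.087],[[0,0,0.005],0,0.087],[[0,0,0],0,0.087]]'; python3 go.py 445 -294 -18 -95
```

```text
clock: 8.45
tool_pos: [448.5, -293.5, -0.9]
tcp_rot: [-2.107, 2.308, 0.019]
ft_force: [0.7, -0.2, -0.5]
width: 0.998
t 8.45 pos [ 448.5 -293.5   -0.9] yaw -95.2 F [ 0.7 -0.2 -0.5] w 86.8 tilt 1.18 j [-0.8   0.73  1.79  0.03  0.63  0.84]
turn tool deg -0.2
tool shift after turn (mm) [ 1.2  3.5 17.1]
```

```bash
python3 -m handwheel '[[[0.001,0.003,0.01],0,0.087],[[0,0,0.005],0,0.087],[[0,0,0],0,0.05],[[0,0,0],0,0.03],[[0,0,0],0,0.03],[[0,0,0],0,0.03],[[0,0,0],0,0.03],[[0,0,0],0,0.03]]' 12; python3 go.py 445 -294 -18 -95
```

```text
clock: 9.12
tool_pos: [448.5, -296.3, -10.8]
tcp_rot: [-2.108, 2.307, 0.003]
ft_force: [-0.2, -0.5, -0.2]
width: 0.672
t 9.12 pos [ 448.5 -296.3  -10.8] yaw -95.1 F [-0.2 -0.5 -0.2] w 58.5 tilt 0.97 j [-0.8   0.75  1.8   0.03  0.6   0.83]
turn tool deg -0.1
tool shift after turn (mm) [-1.9  3.8  7.1]
```

```bash
python3 -m handwheel '[[[0,0,0],0,0.03],[[0,0,-0.01],0,0.03],[[0,0,-0.03],0,0.03],[[0,0,-0.035],0,0.03],[[0,0,-0.035],0,0.03],[[0,0,-0.035],0,0.03],[[0,0,-0.035],0,0.03]]' 15; python3 go.py 535 165 190 -95;python3 - <<'E'
from h import *
p,d=snap('side'); crop(p,250,180,350,280,6,'a2')
E
```

```text
clock: 9.7
tool_pos: [441.7, -294.4, 170.8]
tcp_rot: [-2.108, 2.308, 0.035]
ft_force: [0.5, -0.8, -1.0]
width: 0.667
t 9.70 pos [ 441.7 -294.4  170.8] yaw -95.2 F [ 0.5 -0.8 -1. ] w 58.0 tilt 1.58 j [-0.81  0.45  1.68  0.02  1.03  0.84]
turn tool deg -0.2
tool shift after turn (mm) [-466.1  -52.8   -7. ]
```

View pics/a2.png

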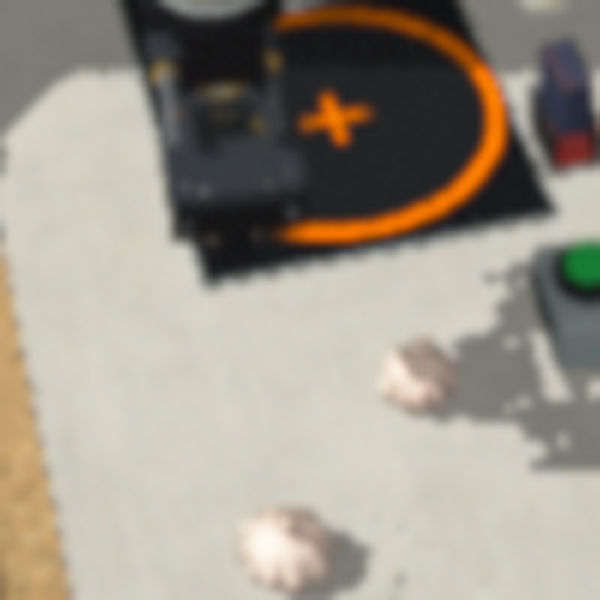

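```bash
python3 go.py 572 162 170 -95; python3 -m handwheel '[[[-0.034,-0.011,-0.003],0,0.03],[[-0.034,-0.011,-0.003],0,0.03],[[-0.034,-0.011,-0.003],0,0.03],[[-0.034,-0.011,-0.003],0,0.03],[[-0.034,-0.011,-0.003],0,0.03],[[-0.034,-0.011,-0.003],0,0.03],[[-0.034,-0.011,-0.003],0,0.03],[[-0.034,-0.011,-0.003],0,0.03]]' 15; python3 go.py 572 162 170 -95
```

```text
t 9.75 pos [ 445.5 -298.   177.9] yaw -95.2 F [ 1.4 -0.2  2.8] w 58.2 tilt 1.04 j [-0.81  0.44  1.68  0.02  1.04  0.84]
turn tool deg -0.2
tool shift after turn (mm) [-469.1  -85.8   16.5]
clock: 10.42
tool_pos: [563.2, -36.4, 217.7]
tcp_rot: [-2.089, 2.323, -0.024]
ft_force: [1.1, -1.2, -0.8]
width: 0.669
t 10.42 pos [563.2 -36.4 217.7] yaw -96.1 F [ 1.1 -1.2 -0.8] w 58.2 tilt 1.33 j [-0.27  0.41  1.58  0.01  1.12  1.41]
turn tool deg -1.1
tool shift after turn (mm) [-198.3    9.6   48.1]
```

```bash
python3 -m handwheel '[[[-0.034,0.003,0.003],-1,0.03],[[-0.034,0.002,0.003],0,0.03],[[-0.034,0.002,0.003],0,0.03],[[-0.034,0.002,0.003],0,0.03],[[-0.034,0.002,0.003],0,0.03],[[-0.012,0,0.003],0,0.03],[[0,0,0],0,0.03],[[0,0,0],0,0.03]]' 15; python3 go.py 572 162 110 -95;python3 - <<'E'
from h import *
p,d=snap('side'); crop(p,235,80,355,180,6,'a3')
E
```

```text
clock: 11.08
tool_pos: [570.0, 161.6, 203.7]
tcp_rot: [-2.117, 2.288, -0.033]
ft_force: [-0.5, -0.5, -0.6]
width: 0.67
t 11.08 pos [570.  161.6 203.7] yaw -94.5 F [-0.5 -0.5 -0.6] w 58.3 tilt 1.84 j [ 0.09  0.46  1.54 -0.    1.11  1.74]
turn tool deg 0.5
tool shift after turn (mm) [-0.3  1.1 93.7]
```

View pics/a3.png

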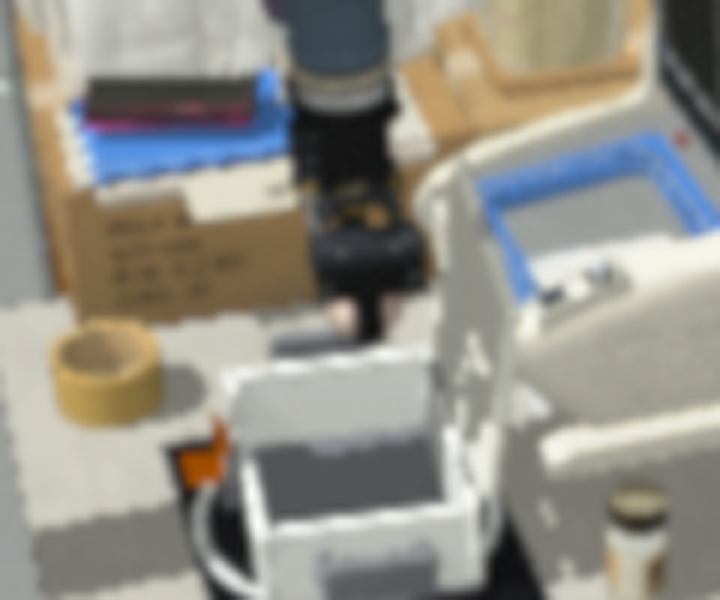

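```bash
python3 - <<'E'
from h import *
L=np.array([px('side',235+a/6,80+b/6,z=88)[:2] for a,b in [(223,372),(440,350),(482,492),(245,522)]]);print(np.round(L),L.mean(0))
for i,j in [(0,1),(3,2)]: e=L[j]-L[i]; print('x edge',np.hypot(*e),np.degrees(np.arctan2(e[1],e[0])))
for i,j in [(3,0),(2,1)]: e=L[j]-L[i]; print('y edge',np.hypot(*e),np.degrees(np.arctan2(-e[0],e[1])))
print(px('side',235+198/6,80+468/6,z=77.5))
E
```

```text
[[481. 319.]
 [653. 303.]
 [640. 114.]
 [463. 125.]] [559.22904338 215.50543469]
x edge 172.67132240400065 -5.292626523769748
x edge 176.6717836537209 -3.5194094466880514
y edge 194.80312332537974 -5.115886053229583
y edge 189.3892149453943 -3.926042459118101
[442.42058617 213.87954013  77.5       ]
```

```bash
python3 -m handwheel '[[[0,0.001,0.03],0,0.03],[[0,0,0.03],0,0.03],[[0,0,0.03],0,0.03],[[0,0,0.025],0,0.03],[[0,0,0.02],0,0.03],[[0,0,0.01],0,0.03],[[0,0,0],0,0.03]]' 15; python3 go.py 572 162 35 -95
```

```text
clock: 11.72
tool_pos: [582.4, 149.8, 60.1]
tcp_rot: [-2.088, 2.298, -0.048]
ft_force: [0.3, 5.8, -0.4]
width: 0.665
t 11.72 pos [582.4 149.8  60.1] yaw -95.5 F [ 0.3  5.8 -0.4] w 57.9 tilt 2.72 j [ 0.07  0.66  1.64 -0.    0.78  1.74]
turn tool deg -0.5
tool shift after turn (mm) [-11.1  12.6  24.6]
```

```bash
python3 -m handwheel '[[[-0.014,0.012,-0.005],0,0.03],[[-0.004,0.002,0],0,0.03],[[0,0,0],0,0.03]]' 15; python3 go.py 572 166 35 -95
```

```text
clock: 11.97
tool_pos: [571.8, 164.9, 65.2]
tcp_rot: [-2.081, 2.304, -0.05]
ft_force: [0.5, -0.4, -0.2]
width: 0.669
t 11.97 pos [571.8 164.9  65.2] yaw -95.8 F [ 0.5 -0.4 -0.2] w 58.2 tilt 2.78 j [ 0.1   0.65  1.66 -0.01  0.78  1.77]
turn tool deg -0.8
tool shift after turn (mm) [-1.   1.3 30.2]
```

```bash
python3 -m handwheel '[[[-0.001,0.001,0.012],0,0.03],[[0,0,0.012],0,0.03],[[0,0,0],0,0.066],[[0,0,0],0,0.07],[[0,0,0],0,0.07],[[0,0,0],0,0.07]]' 15; python3 go.py 572 166 35 -95;python3 - <<'E'
from h import *
p,d=snap('side'); crop(p,235,80,355,180,6,'a4')
E
```

```text
clock: 12.47
tool_pos: [575.4, 162.5, 40.2]
tcp_rot: [-2.077, 2.305, -0.057]
ft_force: [-0.2, 0.1, 0.7]
width: 0.791
t 12.47 pos [575.4 162.5  40.2] yaw -95.9 F [-0.2  0.1  0.7] w 68.8 tilt 3.05 j [ 0.09  0.69  1.67 -0.01  0.73  1.77]
turn tool deg -0.9
tool shift after turn (mm) [-3.2  4.   5. ]
```

View pics/a4.png

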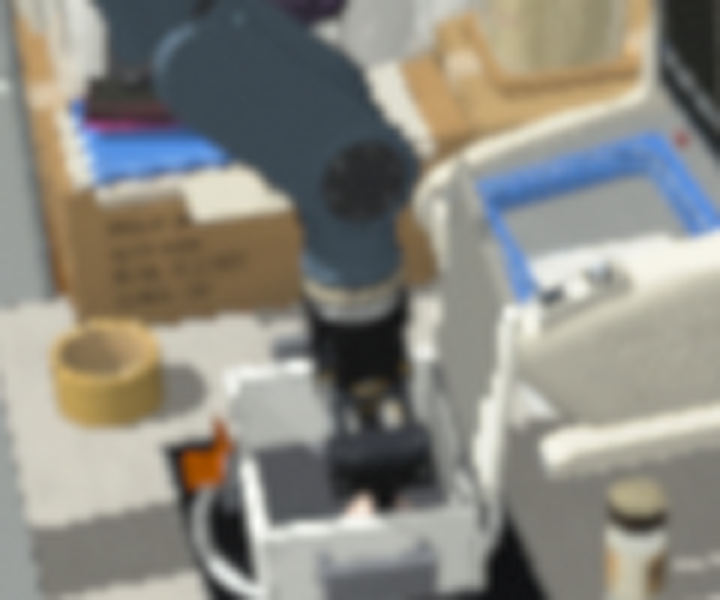

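```bash
sed -i "s/^if len(sys.argv)>3:/print('toolz xy deg',np.round(np.degrees(M[:2,2]),2))\nif len(sys.argv)>3:/" go.py; python3 go.py; python3 -m handwheel '[[[0,0,-0.02],0,0.07],[[0,0,-0.03],0,0.07],[[0,0,-0.03],0,0.07],[[0,0,-0.035],0,0.07],[[0,0,-0.03],0,0.087]]' ; python3 go.py 440 -418 150 -95;python3 - <<'E'
from h import *
p,d=snap('side'); crop(p,235,80,355,180,6,'a5');crop(p,240,200,360,300,6,'a6')
E
python3 go.py
```

```text
t 12.52 pos [575.4 162.5  40.3] yaw -95.9 F [-0.3 -0.1 -0.6] w 69.3 tilt 3.05 j [ 0.09  0.69  1.67 -0.01  0.73  1.77]
toolz xy deg [ 3.05 -0.07]
clock: 12.93
tool_pos: [562.6, 161.7, 182.7]
tcp_rot: [-2.087, 2.316, -0.04]
ft_force: [1.1, 0.5, 0.1]
width: 0.833
t 12.93 pos [562.6 161.7 182.7] yaw -96.0 F [1.1 0.5 0.1] w 72.5 tilt 2.01 j [ 0.09  0.48  1.58 -0.01  1.05  1.77]
toolz xy deg [ 2.01 -0.18]
turn tool deg -1.0
tool shift after turn (mm) [588.2  72.7  29.8]
t 12.98 pos [566.5 162.4 189. ] yaw -95.9 F [1.2 0.4 2.8] w 75.0 tilt 2.68 j [ 0.09  0.47  1.57 -0.01  1.05  1.77]
toolz xy deg [ 2.67 -0.11]
```

View pics/a5.png

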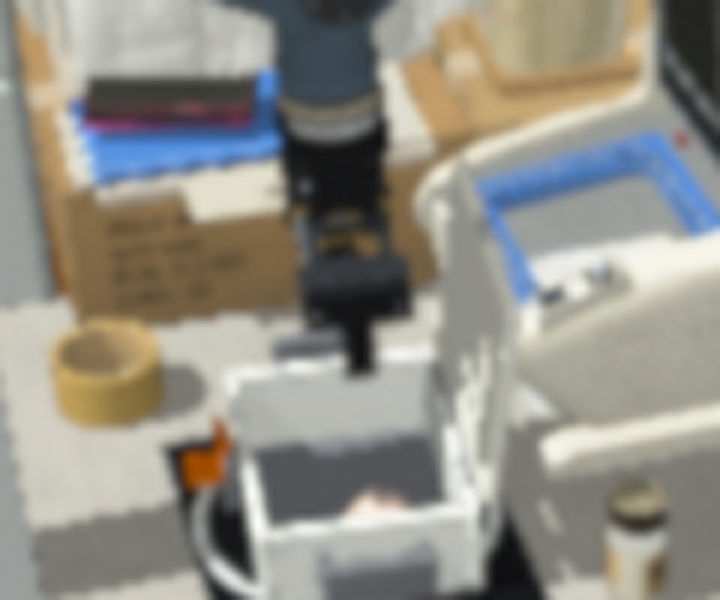

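View pics/a6.png

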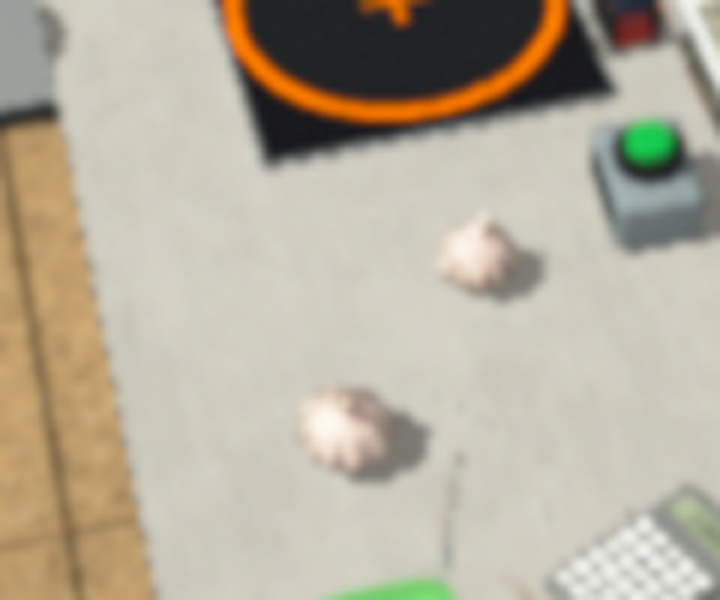

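Bulb 1 lies in the cooker at crop (378,503). The other two have not moved. Next is the big bulb nearest the tub.

```bash
python3 -m handwheel '[[[0.036,0.005,-0.001],0,0.087],[[0.036,0.005,-0.001],0,0.087],[[0.036,0.005,-0.001],0,0.087],[[0.036,0.005,-0.001],0,0.087],[[0.036,0.005,-0.001],0,0.087],[[0.036,0.005,-0.001],0,0.087],[[0.036,0.005,-0.001],0,0.087],[[0.036,0.005,-0.001],0,0.087],[[0.036,0.005,-0.001],0,0.087],[[0.036,0.005,-0.001],0,0.087],[[0.036,0.005,-0.001],0,0.087],[[0.036,0.005,-0.001],0,0.087],[[0.036,0.005,-0.001],0,0.087],[[0.036,0.005,-0.001],0,0.087],[[0.036,0.005,-0.001],0,0.087],[[0,0,0],0,0.087]]'; python3 go.py 442 -419 60 -95
```

```text
clock: 14.32
tool_pos: [439.7, -391.3, 208.4]
tcp_rot: [-2.082, 2.283, -0.097]
ft_force: [0.7, -0.1, -0.6]
width: 0.997
t 14.32 pos [ 439.7 -391.3  208.4] yaw -95.3 F [ 0.7 -0.1 -0.6] w 86.7 tilt 4.58 j [-0.95  0.44  1.57  0.06  1.08  0.68]
toolz xy deg [ 4.52 -0.72]
turn tool deg -0.3
tool shift after turn (mm) [ 26.6   7.1 148.5]
```

Tool tilt is creeping up (4.6°), so I'll see how idle rows affect it before grasping.

```bash
python3 -m handwheel '[[[0,0,0],0,0.087],[[0,0,0],0,0.087],[[0,0,0],0,0.087]]'>/dev/null; python3 go.py;  python3 -m handwheel '[[[0,0,0],0,0.087],[[0,0,0],0,0.087],[[0,0,0],0,0.087]]'>/dev/null; python3 go.py
```

```text
t 14.57 pos [ 438.5 -392.4  208. ] yaw -95.5 F [ 0.1  0.5 -0.3] w 87.0 tilt 4.57 j [-0.95  0.44  1.57  0.06  1.08  0.69]
toolz xy deg [ 4.51 -0.69]
t 14.82 pos [ 439.4 -388.2  208. ] yaw -95.3 F [0.1 0.6 0.5] w 86.8 tilt 4.51 j [-0.95  0.44  1.58  0.07  1.08  0.69]
toolz xy deg [ 4.47 -0.57]
```

```bash
python3 -m handwheel '[[[0,0,0.015],0,0.087],[[0,0,0.015],0,0.087],[[0,0,0.015],0,0.087],[[0,0,0.015],0,0.087]]'>/dev/null; python3 go.py;  python3 -m handwheel '[[[0,0,0],0,0.087],[[0,0,0],0,0.087]]'>/dev/null; python3 go.py;python3 -m handwheel '[[[0,0,-0.041],0,0.087],[[0,0,-0.041],0,0.087]]'>/dev/null; python3 go.py; python3 -m handwheel '[[[0,0,0],0,0.087],[[0,0,0],0,0.087]]'>/dev/null; python3 go.py
```

```text
t 15.15 pos [ 448.2 -387.8  151.4] yaw -94.9 F [-1.5  0.  -0.2] w 87.0 tilt 4.96 j [-0.93  0.51  1.63  0.07  0.94  0.68]
toolz xy deg [ 4.85 -1.01]
t 15.32 pos [ 447.6 -384.4  148.6] yaw -94.8 F [ 0.7 -0.4  0.3] w 87.1 tilt 4.69 j [-0.93  0.52  1.63  0.07  0.94  0.68]
toolz xy deg [ 4.63 -0.69]
t 15.48 pos [ 437.7 -377.5  222.5] yaw -94.7 F [ 1.3 -0.7  1.2] w 87.0 tilt 3.84 j [-0.94  0.42  1.56  0.06  1.13  0.69]
toolz xy deg [3.81 0.42]
t 15.65 pos [ 441.1 -381.1  232.1] yaw -94.6 F [ 0.1 -0.1  0.1] w 87.5 tilt 4.41 j [-0.94  0.41  1.55  0.06  1.13  0.69]
toolz xy deg [ 4.39 -0.36]
```

```bash
python3 -m handwheel '[[[0,-0.041,0],0,0.087],[[0,-0.041,0],0,0.087],[[0,-0.041,0],0,0.087],[[0,0,0],0,0.087],[[0,0,0],0,0.087]]'>/dev/null; python3 go.py;  python3 -m handwheel '[[[0,0.041,0],0,0.087],[[0,0.041,0],0,0.087],[[0,0.041,0],0,0.087],[[0,0,0],0,0.087],[[0,0,0],0,0.087]]'>/dev/null; python3 go.py;python3 -m handwheel '[[[0.041,0,0],0,0.087],[[0.041,0,0],0,0.087],[[0.041,0,0],0,0.087],[[0,0,0],0,0.087],[[0,0,0],0,0.087]]'>/dev/null; python3 go.py; python3 -m handwheel '[[[-0.041,0,0],0,0.087],[[-0.041,0,0],0,0.087],[[-0.041,0,0],0,0.087],[[0,0,0],0,0.087],[[0,0,0],0,0.087]]'>/dev/null; python3 go.py
```

```text
t 16.07 pos [ 565.8 -388.9  242.8] yaw -94.7 F [ 0.4  0.9 -0.4] w 86.6 tilt 4.40 j [-0.79  0.54  1.28  0.05  1.26  0.85]
toolz xy deg [ 4.38 -0.37]
t 16.48 pos [ 436.4 -372.8  227.6] yaw -94.5 F [ 0.7 -0.  -0.2] w 86.5 tilt 4.09 j [-0.94  0.4   1.57  0.06  1.12  0.69]
toolz xy deg [4.08 0.04]
t 16.90 pos [ 423.1 -495.1  225.1] yaw -94.4 F [ 0.1  0.4 -0.3] w 87.6 tilt 3.91 j [-1.07  0.52  1.37  0.07  1.23  0.56]
toolz xy deg [3.89 0.35]
t 17.32 pos [ 432.1 -368.4  224.1] yaw -94.6 F [ 1.1 -0.3 -0.5] w 86.9 tilt 3.87 j [-0.94  0.4   1.59  0.06  1.12  0.69]
toolz xy deg [3.85 0.34]
```

Tilt stays around 4° and no longer grows, which is acceptable. I'll go for the bulb.

```bash
python3 go.py 436 -419 60 -95; python3 -m handwheel '[[[0.041,0.007,0],0,0.087],[[0.008,0.007,0.041],0,0.087],[[0,0,0.041],0,0.087],[[0,0.001,0.041],0,0.087],[[0,0,0.02],0,0.087],[[0,0,0],0,0.087]]'; python3 go.py 440 -419 -18 -95;python3 - <<'E'
from h import *
p,d=snap('side'); crop(p,250,220,350,320,6,'b1')
E
```

```text
t 17.32 pos [ 432.1 -368.4  224.1] yaw -94.6 F [ 1.1 -0.3 -0.5] w 86.9 tilt 3.87 j [-0.94  0.4   1.59  0.06  1.12  0.69]
toolz xy deg [3.85 0.34]
turn tool deg 0.4
tool shift after turn (mm) [ 52.    2.6 163.7]
clock: 17.82
tool_pos: [428.9, -421.2, 81.4]
tcp_rot: [-2.102, 2.264, -0.092]
ft_force: [-0.3, 0.5, -1.4]
width: 1.0
t 17.82 pos [ 428.9 -421.2   81.4] yaw -94.3 F [-0.3  0.5 -1.4] w 87.0 tilt 4.48 j [-1.    0.63  1.65  0.08  0.82  0.59]
toolz xy deg [ 4.44 -0.53]
turn tool deg 0.7
tool shift after turn (mm) [-3.5 -3.1 99.9]
```

View pics/b1.png

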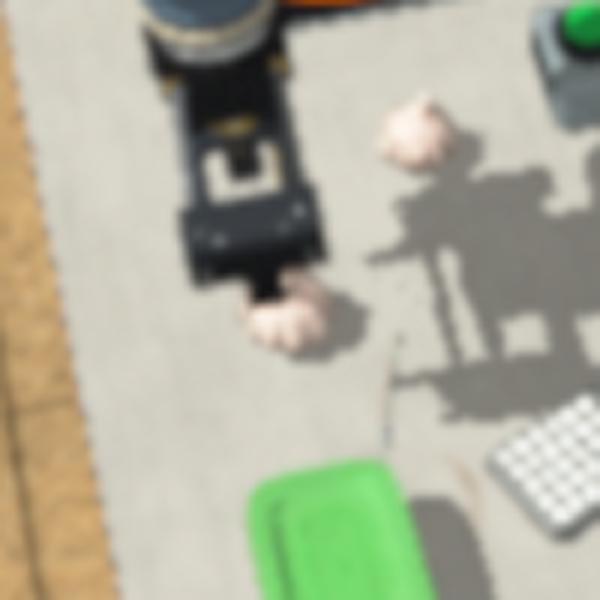

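```bash
python3 -m handwheel '[[[-0.001,-0.003,0.03],0.7,0.087],[[0,0,0.03],0,0.087],[[0,0,0.025],0,0.087],[[0,0,0.005],0,0.087],[[0,0,0],0,0.087]]'; python3 go.py 441 -419 -19 -95
```

```text
clock: 18.28
tool_pos: [445.4, -422.9, 3.6]
tcp_rot: [-2.08, 2.275, -0.104]
ft_force: [-0.0, -1.3, 0.4]
width: 1.001
t 18.28 pos [ 445.4 -422.9    3.6] yaw -95.1 F [-0.  -1.3  0.4] w 87.1 tilt 5.05 j [-0.98  0.76  1.65  0.11  0.67  0.6 ]
toolz xy deg [ 5.01 -0.63]
turn tool deg -0.1
tool shift after turn (mm) [-3.6  6.7 22.1]
```

```bash
python3 -m handwheel '[[[-0.003,0.006,0.014],0,0.087],[[0,0,0.009],0,0.087],[[0,0,0],0,0.087]]'; python3 go.py 441 -419 -19 -95
```

```text
clock: 18.53
tool_pos: [446.0, -423.9, -14.0]
tcp_rot: [-2.082, 2.274, -0.122]
ft_force: [0.6, 1.0, 0.6]
width: 0.996
t 18.53 pos [ 446.  -423.9  -14. ] yaw -95.1 F [0.6 1.  0.6] w 86.7 tilt 5.56 j [-0.98  0.79  1.66  0.12  0.62  0.59]
toolz xy deg [ 5.42 -1.18]
turn tool deg -0.1
tool shift after turn (mm) [-4.6  5.8  4.4]
```

```bash
python3 -m handwheel '[[[-0.004,0.008,0.004],0,0.087],[[0,0,0.001],0,0.05],[[0,0,0.001],0,0.03],[[0,0,0.001],0,0.03],[[0,0,0.001],0,0.03],[[0,0,0],0,0.03],[[0,0,0],0,0.03]]' 15; python3 go.py 441 -419 -19 -95
```

```text
clock: 19.12
tool_pos: [440.9, -423.5, -19.4]
tcp_rot: [-2.083, 2.275, -0.136]
ft_force: [-0.6, -0.4, 0.2]
width: 0.63
t 19.12 pos [ 440.9 -423.5  -19.4] yaw -95.1 F [-0.6 -0.4  0.2] w 54.8 tilt 5.94 j [-0.98  0.79  1.68  0.12  0.59  0.58]
toolz xy deg [ 5.7  -1.62]
turn tool deg -0.1
tool shift after turn (mm) [-4.5  0.3 -0.5]
```

```bash
python3 -m handwheel '[[[0,0,-0.02],0,0.03],[[0,0,-0.041],0,0.03],[[0,0,-0.041],0,0.03],[[0,0,-0.041],0,0.03],[[0,0,-0.041],0,0.03],[[0,0,-0.02],0,0.03],[[0,0,0],0,0.03]]' 15; python3 go.py 560 0 195 -95
```

```text
clock: 19.7
tool_pos: [419.0, -416.5, 188.7]
tcp_rot: [-2.082, 2.275, -0.122]
ft_force: [0.6, -0.4, -0.3]
width: 0.626
t 19.70 pos [ 419.  -416.5  188.7] yaw -95.1 F [ 0.6 -0.4 -0.3] w 54.4 tilt 5.53 j [-1.01  0.46  1.6   0.08  1.02  0.61]
toolz xy deg [ 5.39 -1.2 ]
turn tool deg -0.1
tool shift after turn (mm) [-427.1 -104.8   -1.7]
```

```bash
python3 -m handwheel '[[[-0.038,-0.01,0],0,0.03],[[-0.038,-0.01,0],0,0.03],[[-0.038,-0.01,0],0,0.03],[[-0.038,-0.01,0],0,0.03],[[-0.038,-0.01,0],0,0.03],[[-0.038,-0.01,0],0,0.03],[[-0.038,-0.01,0],0,0.03],[[-0.038,-0.01,0],0,0.03],[[-0.038,-0.01,0],0,0.03],[[-0.038,-0.01,0],0,0.03],[[-0.038,-0.01,0],0,0.03]]' 15; python3 go.py 576 248 180 -95
```

```text
clock: 20.62
tool_pos: [567.3, -3.0, 182.1]
tcp_rot: [-2.07, 2.3, -0.119]
ft_force: [0.3, -1.3, -0.8]
width: 0.628
t 20.62 pos [567.3  -3.  182.1] yaw -96.1 F [ 0.3 -1.3 -0.8] w 54.7 tilt 5.10 j [-0.2   0.44  1.67 -0.01  0.95  1.49]
toolz xy deg [ 4.86 -1.54]
turn tool deg -1.1
tool shift after turn (mm) [-250.8   13.    -3.5]
```

```bash
python3 -m handwheel '[[[-0.038,0.002,0],-1,0.03],[[-0.038,0.002,0],0,0.03],[[-0.038,0.002,0],0,0.03],[[-0.038,0.002,0],0,0.03],[[-0.038,0.002,0],0,0.03],[[-0.03,0.002,0],0,0.03],[[-0.02,0,0],0,0.03],[[0,0,0],0,0.03]]' 15; python3 go.py 576 248 80 -95
```

```text
clock: 21.28
tool_pos: [572.3, 257.9, 162.8]
tcp_rot: [-2.109, 2.278, -0.103]
ft_force: [0.5, -0.7, -0.3]
width: 0.627
t 21.28 pos [572.3 257.9 162.8] yaw -94.5 F [ 0.5 -0.7 -0.3] w 54.5 tilt 4.32 j [ 0.27  0.55  1.51 -0.05  1.02  1.94]
toolz xy deg [ 4.07 -1.43]
turn tool deg 0.5
tool shift after turn (mm) [ 8.   1.5 83.1]
```

```bash
python3 -m handwheel '[[[0.009,0.002,0.02],0.5,0.03],[[0,0,0.03],0,0.03],[[0,0,0.03],0,0.03],[[0,0,0.015],0,0.03],[[0,0,0],0,0.03]]' 15; python3 go.py 576 248 40 -95
```

```text
clock: 21.7
tool_pos: [574.0, 246.7, 60.5]
tcp_rot: [-2.108, 2.284, -0.102]
ft_force: [-0.2, 0.3, -0.0]
width: 0.627
t 21.70 pos [574.  246.7  60.5] yaw -94.6 F [-0.2  0.3 -0. ] w 54.6 tilt 4.16 j [ 0.25  0.69  1.59 -0.06  0.81  1.94]
toolz xy deg [ 3.86 -1.53]
turn tool deg 0.4
tool shift after turn (mm) [-2.  -0.5 20.6]
```

```bash
python3 -m handwheel '[[[-0.001,0,0.015],0,0.03],[[0,0,0.008],0,0.03],[[0,0,0],0,0.062],[[0,0,0],0,0.068],[[0,0,0],0,0.068]]' 15; python3 go.py 576 248 40 -95; python3 -m handwheel '[[[0,0.001,-0.03],0,0.068],[[0,0,-0.041],0,0.068],[[0,0,-0.041],0,0.068],[[0,0,-0.03],0,0.087],[[0,0,0],0,0.087]]' ; python3 go.py 551 -302 150 -95;python3 - <<'E'
from h import *
p,d=snap('side'); crop(p,235,80,355,180,6,'b5');crop(p,240,200,360,300,6,'b6')
E
```

```text
clock: 22.12
tool_pos: [574.2, 243.6, 35.4]
tcp_rot: [-2.109, 2.291, -0.099]
ft_force: [-0.5, 0.1, -0.7]
width: 0.751
t 22.12 pos [574.2 243.6  35.4] yaw -94.8 F [-0.5  0.1 -0.7] w 65.4 tilt 3.93 j [ 0.25  0.72  1.6  -0.06  0.77  1.94]
toolz xy deg [ 3.56 -1.66]
turn tool deg 0.2
tool shift after turn (mm) [-4.4 -1.7 -4.6]
clock: 22.53
tool_pos: [565.0, 247.5, 185.5]
tcp_rot: [-2.108, 2.29, -0.1]
ft_force: [0.9, 0.2, 0.4]
width: 0.86
t 22.53 pos [565.  247.5 185.5] yaw -94.8 F [0.9 0.2 0.4] w 74.8 tilt 4.00 j [ 0.26  0.51  1.51 -0.05  1.07  1.93]
toolz xy deg [ 3.65 -1.64]
turn tool deg 0.2
tool shift after turn (mm) [547.6 -30.7  50.4]
```

View pics/b5.png

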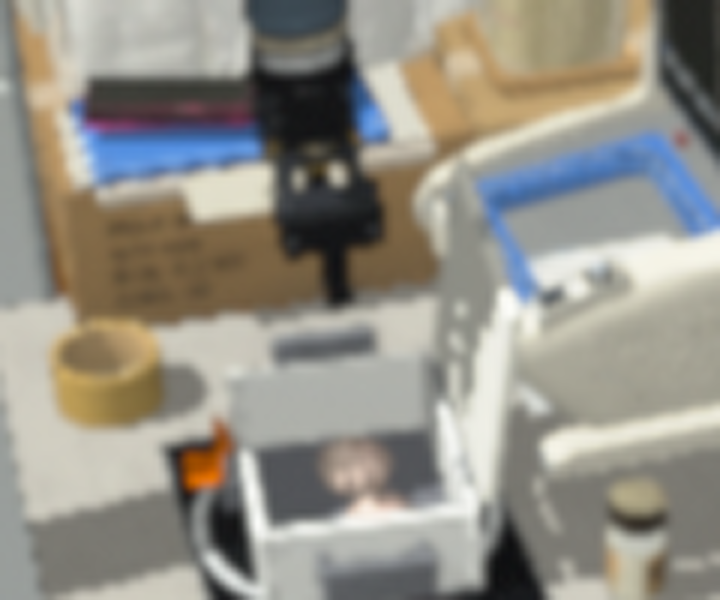

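View pics/b6.png

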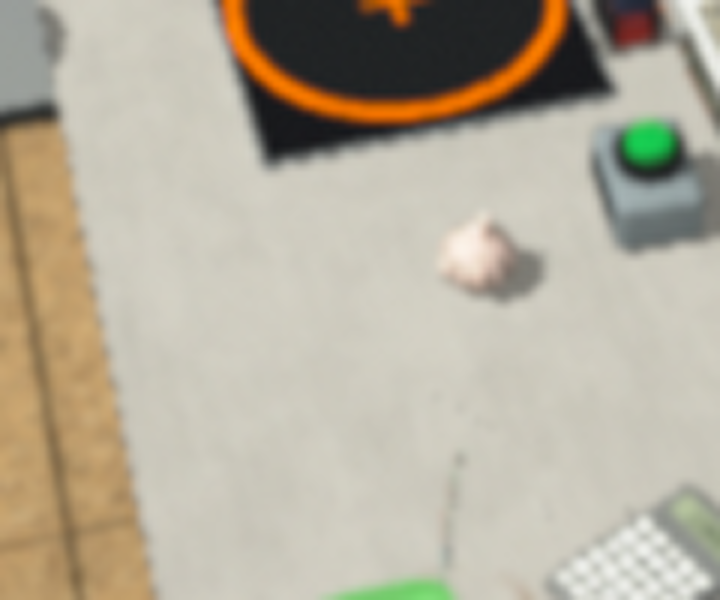

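Two bulbs are inside (crop (357,468) and (375,505)). The last small bulb is unmoved at crop (478,255). Going for it.

```bash
python3 - <<'E'
from h import *
print(px('side',240+478/6,200+256/6,z=26),px('side',235+357/6,80+468/6,z=50),px('side',235+375/6,80+500/6,z=66))
E
python3 -m handwheel '[[[0.038,-0.002,0],0,0.087],[[0.038,-0.002,0],0,0.087],[[0.038,-0.002,0],0,0.087],[[0.038,-0.002,0],0,0.087],[[0.038,-0.002,0],0,0.087],[[0.038,-0.002,0],0,0.087],[[0.038,-0.002,0],0,0.087],[[0.038,-0.002,0],0,0.087],[[0.038,-0.002,0],0,0.087],[[0.038,-0.002,0],0,0.087],[[0.038,-0.002,0],0,0.087],[[0.038,-0.002,0],0,0.087],[[0.038,-0.002,0],0,0.087],[[0.03,-0.002,0],0,0.087],[[0,0,0],0,0.087]]'; python3 go.py 549 -302 70 -95
```

```text
[ 551.32927023 -302.34927893   26.        ] [565.32921211 218.40380504  50.        ] [566.32842014 154.24923177  66.        ]
clock: 23.83
tool_pos: [543.3, -297.4, 191.4]
tcp_rot: [-2.118, 2.282, -0.092]
ft_force: [-0.3, 0.5, 0.5]
width: 1.004
t 23.83 pos [ 543.3 -297.4  191.4] yaw -94.3 F [-0.3  0.5  0.5] w 87.4 tilt 3.70 j [-0.69  0.5   1.51  0.02  1.07  0.94]
toolz xy deg [ 3.42 -1.42]
turn tool deg 0.7
tool shift after turn (mm) [  1.6   1.4 121.6]
```

```bash
python3 -m handwheel '[[[0.002,0.001,0.041],0.7,0.087],[[0,0,0.041],0,0.087],[[0,0,0.041],0,0.087],[[0,0,0.02],0,0.087],[[0,0,0.02],0,0.087],[[0,0,0],0,0.087]]'; python3 go.py 551 -302 -18 -95
```

```text
clock: 24.33
tool_pos: [551.6, -306.7, 23.4]
tcp_rot: [-2.094, 2.302, -0.097]
ft_force: [-0.1, 1.0, -0.6]
width: 0.997
t 24.33 pos [ 551.6 -306.7   23.4] yaw -95.4 F [-0.1  1.  -0.6] w 86.7 tilt 3.90 j [-0.69  0.74  1.6   0.03  0.73  0.95]
toolz xy deg [ 3.58 -1.55]
turn tool deg -0.4
tool shift after turn (mm) [-5.5  3.7 41.2]
```

```bash
python3 -m handwheel '[[[-0.005,0.003,0.02],0,0.087],[[-0.001,0,0.018],0,0.087],[[0,0,0],0,0.087]]'; python3 go.py 551 -302 -18 -95
```

```text
clock: 24.58
tool_pos: [551.0, -299.6, -15.8]
tcp_rot: [-2.095, 2.301, -0.093]
ft_force: [-0.2, 0.6, 0.8]
width: 1.001
t 24.58 pos [ 551.  -299.6  -15.8] yaw -95.4 F [-0.2  0.6  0.8] w 87.1 tilt 3.79 j [-0.69  0.8   1.62  0.03  0.66  0.95]
toolz xy deg [ 3.49 -1.46]
turn tool deg -0.4
tool shift after turn (mm) [ 2.4 -0.   2.3]
```

```bash
python3 -m handwheel '[[[0.002,0,0.002],0,0.05],[[0,0,0.001],0,0.03],[[0,0,0.001],0,0.03],[[0,0,0.001],0,0.03],[[0,0,0],0,0.03],[[0,0,0],0,0.03],[[0,0,-0.02],0,0.03],[[0,0,-0.041],0,0.03],[[0,0,-0.041],0,0.03],[[0,0,-0.041],0,0.03],[[0,0,-0.041],0,0.03],[[0,0,-0.025],0,0.03]]' 15; python3 go.py 525 -20 195 -95; python3 - <<'E'
from h import *
p,d=snap('side'); crop(p,250,180,350,280,6,'d1')
E
```

```text
clock: 25.58
tool_pos: [536.1, -294.5, 196.3]
tcp_rot: [-2.096, 2.302, -0.083]
ft_force: [0.0, -1.1, 0.8]
width: 0.35
t 25.58 pos [ 536.1 -294.5  196.3] yaw -95.4 F [ 0.  -1.1  0.8] w 30.5 tilt 3.44 j [-0.7   0.49  1.52  0.02  1.08  0.96]
toolz xy deg [ 3.21 -1.23]
turn tool deg -0.4
tool shift after turn (mm) [-272.5   34.8   -5.1]
```

View pics/d1.png

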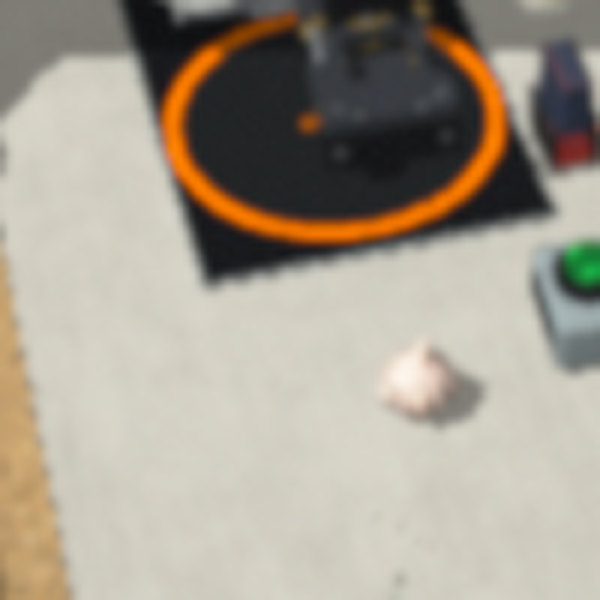

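The jaws came up empty (30 mm) and the bulb is still standing at crop (420,382). I'll retry.

```bash
python3 - <<'E'
from h import *
print(px('side',250+418/6,180+382/6,z=26))
E
python3 -m handwheel '[[[0.006,-0.002,0],0,0.087],[[0,0,0.03],0,0.087],[[0,0,0.041],0,0.087],[[0,0,0.041],0,0.087],[[0,0,0.02],0,0.087],[[0,0,0.015],0,0.087],[[0,0,0],0,0.087]]'; python3 go.py 551 -303 -18 -95
```

```text
[ 550.04950665 -307.29831908   26.        ]
clock: 26.22
tool_pos: [555.3, -314.3, 56.7]
tcp_rot: [-2.093, 2.299, -0.129]
ft_force: [0.2, 0.9, -0.7]
width: 0.795
t 26.22 pos [ 555.3 -314.3   56.7] yaw -95.4 F [ 0.2  0.9 -0.7] w 69.2 tilt 5.06 j [-0.7   0.69  1.59  0.03  0.78  0.95]
toolz xy deg [ 4.47 -2.35]
turn tool deg -0.4
tool shift after turn (mm) [-13.4  11.3  73.6]
```

```bash
python3 -m handwheel '[[[-0.008,0.008,0.005],0,0.087],[[0,0,0.005],0,0.087],[[0,0,0],0,0.087]]'; python3 go.py 551 -305 -18 -95; python3 - <<'E'
from h import *
p,d=snap('side'); crop(p,250,200,350,300,6,'d2')
E
```

```text
clock: 26.47
tool_pos: [548.0, -306.5, 43.0]
tcp_rot: [-2.093, 2.3, -0.124]
ft_force: [0.3, 0.3, -0.5]
width: 0.972
t 26.47 pos [ 548.  -306.5   43. ] yaw -95.5 F [ 0.3  0.3 -0.5] w 84.5 tilt 4.85 j [-0.7   0.71  1.62  0.03  0.74  0.95]
toolz xy deg [ 4.3  -2.24]
turn tool deg -0.5
tool shift after turn (mm) [-3.7  1.9 60.9]
```

View pics/d2.png

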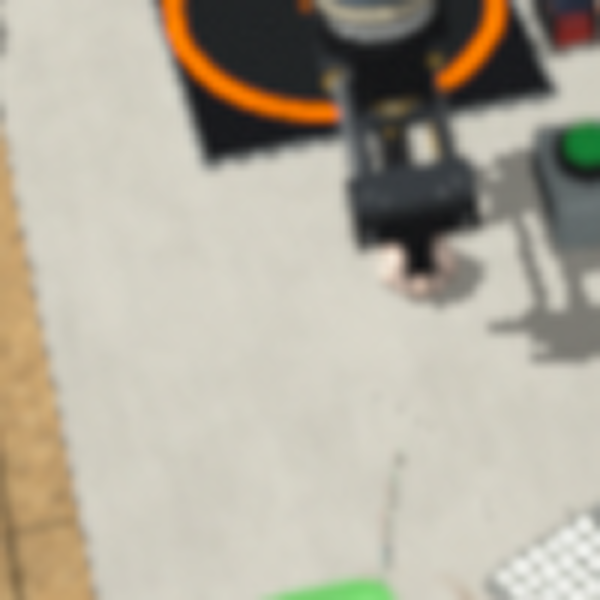

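```bash
python3 -m handwheel '[[[-0.002,0.002,0.03],0,0.087],[[-0.001,0,0.02],0,0.087],[[0,0,0.01],0,0.087],[[0,0,0],0,0.087]]'; python3 go.py 551 -305 -20 -95
```

```text
clock: 26.85
tool_pos: [556.2, -310.6, -12.8]
tcp_rot: [-2.091, 2.298, -0.145]
ft_force: [0.8, 0.3, -1.3]
width: 0.997
t 26.85 pos [ 556.2 -310.6  -12.8] yaw -95.5 F [ 0.8  0.3 -1.3] w 86.7 tilt 5.63 j [-0.69  0.8   1.62  0.03  0.63  0.95]
toolz xy deg [ 4.91 -2.75]
turn tool deg -0.5
tool shift after turn (mm) [-5.4  6.3  6.5]
```

```bash
python3 -m handwheel '[[[-0.005,0.006,0.006],0,0.087],[[0,0,0.001],0,0.06],[[0,0,0.001],0,0.03],[[0,0,0.001],0,0.03],[[0,0,0.001],0,0.03],[[0,0,0.001],0,0.03],[[0,0,0],0,0.03]]' 20; python3 go.py 551 -305 -20 -95;  python3 - <<'E'
from h import *
p,d=snap('side'); crop(p,250,200,350,300,6,'d3')
E
```

```text
clock: 27.43
tool_pos: [554.4, -307.9, -20.1]
tcp_rot: [-2.09, 2.297, -0.159]
ft_force: [0.7, 0.4, -0.3]
width: 0.633
t 27.43 pos [ 554.4 -307.9  -20.1] yaw -95.5 F [ 0.7  0.4 -0.3] w 55.0 tilt 6.14 j [-0.69  0.81  1.64  0.03  0.59  0.95]
toolz xy deg [ 5.3  -3.07]
turn tool deg -0.5
tool shift after turn (mm) [-2.6  3.6 -0.6]
```

View pics/d3.png

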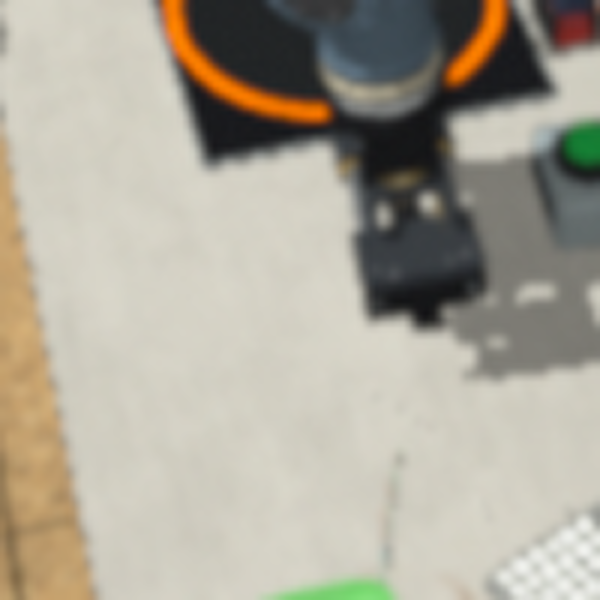

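```bash
python3 -m handwheel '[[[0,0.003,0],0,0.03],[[0,0,0],0,0.03],[[0,0,0],0,0.03]]' 20|tail -1; python3 -m handwheel '[[[0,0,0],0,0.03]]' 20|tail -1;  python3 go.py
```

```text
width: 0.531
width: 0.535
t 27.82 pos [ 551.5 -308.   -19.9] yaw -95.5 F [-0.5 -0.3 -0.7] w 46.5 tilt 6.21 j [-0.7   0.8   1.65  0.03  0.59  0.94]
toolz xy deg [ 5.35 -3.12]
```

Holding at 46.5 mm. Last time I lifted before the jaws had finished closing.

```bash
python3 -m handwheel '[[[0,0,-0.02],0,0.03],[[0,0,-0.041],0,0.03],[[0,0,-0.041],0,0.03],[[0,0,-0.041],0,0.03],[[0,0,-0.041],0,0.03],[[0,0,-0.02],0,0.03]]' 20; python3 go.py 515 -20 200 -95
```

```text
clock: 28.32
tool_pos: [527.6, -293.7, 181.9]
tcp_rot: [-2.092, 2.301, -0.128]
ft_force: [0.6, -0.4, -0.3]
width: 0.534
t 28.32 pos [ 527.6 -293.7  181.9] yaw -95.5 F [ 0.6 -0.4 -0.3] w 46.5 tilt 5.02 j [-0.7   0.48  1.58  0.02  0.99  0.95]
toolz xy deg [ 4.42 -2.36]
turn tool deg -0.5
tool shift after turn (mm) [-270.8   34.   -30.1]
```

```bash
python3 -m handwheel '[[[-0.038,0.004,-0.001],0,0.03],[[-0.038,0.004,-0.001],0,0.03],[[-0.038,0.004,-0.001],0,0.03],[[-0.038,0.004,-0.001],0,0.03],[[-0.038,0.004,-0.001],0,0.03],[[-0.038,0.004,-0.001],0,0.03],[[-0.038,0.004,-0.001],0,0.03],[[-0.038,0.004,-0.001],0,0.03],[[-0.038,0.004,-0.001],0,0.03],[[-0.038,0.004,-0.001],0,0.03]]' 20; python3 go.py 516 253 160 -95
```

```text
clock: 29.15
tool_pos: [530.5, 89.8, 181.5]
tcp_rot: [-2.068, 2.314, -0.173]
ft_force: [0.8, -0.2, -1.1]
width: 0.535
t 29.15 pos [530.5  89.8 181.5] yaw -96.6 F [ 0.8 -0.2 -1.1] w 46.6 tilt 6.66 j [-0.    0.4   1.74 -0.08  0.9   1.73]
toolz xy deg [ 5.67 -3.47]
turn tool deg -1.6
tool shift after turn (mm) [-162.1   29.9   10.4]
```

```bash
python3 -m handwheel '[[[-0.037,0.007,0],-1.6,0.03],[[-0.037,0.007,0],0,0.03],[[-0.037,0.007,0],0,0.03],[[-0.036,0.007,0],0,0.03],[[0,0,0],0,0.03],[[0,0,0],0,0.03]]' 20; python3 go.py 516 253 60 -95; python3 - <<'E'
from h import *
p,d=snap('side'); crop(p,235,80,355,180,6,'d4')
E
```

```text
clock: 29.65
tool_pos: [512.5, 254.1, 170.1]
tcp_rot: [-2.112, 2.272, -0.171]
ft_force: [-0.2, -0.7, -0.2]
width: 0.534
t 29.65 pos [512.5 254.1 170.1] yaw -94.3 F [-0.2 -0.7 -0.2] w 46.5 tilt 6.63 j [ 0.31  0.47  1.65 -0.11  0.95  2.02]
toolz xy deg [ 5.75 -3.27]
turn tool deg 0.7
tool shift after turn (mm) [ -4.7   7.9 109.8]
```

View pics/d4.png

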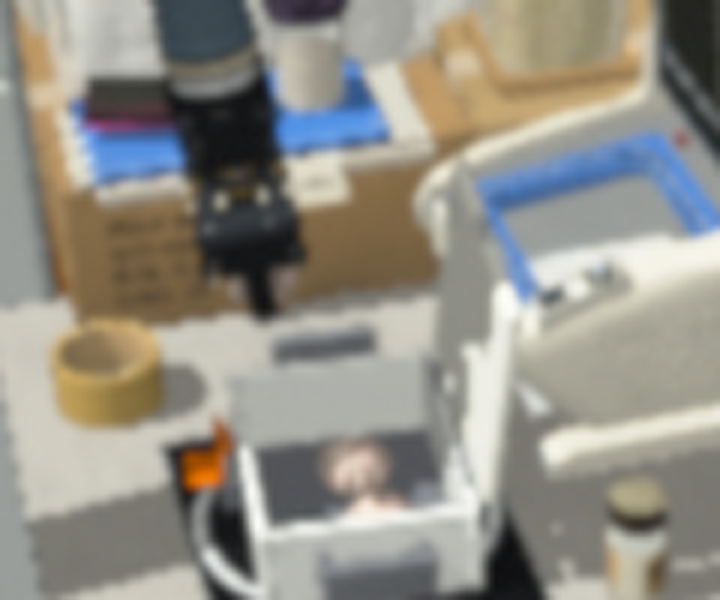

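```bash
python3 -m handwheel '[[[-0.003,0.006,0.03],0.7,0.03],[[-0.002,0.002,0.03],0,0.03],[[0,0,0.03],0,0.03],[[0,0,0.02],0,0.03],[[0,0,0],0,0.03]]' 20; python3 go.py 516 253 50 -95
```

```text
clock: 30.12
tool_pos: [520.9, 248.8, 60.1]
tcp_rot: [-2.083, 2.287, -0.177]
ft_force: [-0.5, -0.4, -0.1]
width: 0.532
t 30.12 pos [520.9 248.8  60.1] yaw -95.5 F [-0.5 -0.4 -0.1] w 46.3 tilt 7.00 j [ 0.3   0.64  1.73 -0.13  0.69  2.06]
toolz xy deg [ 6.23 -3.15]
turn tool deg -0.5
tool shift after turn (mm) [-4.2  6.4  9.2]
```

```bash
python3 -m handwheel '[[[-0.004,0.006,0.012],0,0.03],[[0,0,0],0,0.03],[[0,0,0],0,0.054],[[0,0,0],0,0.058],[[0,0,0],0,0.058],[[0,0,0],0,0.058]]' 15; python3 go.py; python3 -m handwheel '[[[0,0.001,-0.03],0,0.058],[[0,0,-0.041],0,0.058],[[0,0,-0.041],0,0.058],[[0,0,-0.041],0,0.05],[[0,0,0],0,0.0]]' ; python3 go.py 430 215 160 -95;python3 - <<'E'
from h import *
p,d=snap('side'); crop(p,235,80,355,180,6,'d5');crop(p,240,200,360,300,6,'d6')
E
```

```text
clock: 30.62
tool_pos: [520.9, 247.6, 51.8]
tcp_rot: [-2.071, 2.293, -0.181]
ft_force: [0.5, 0.2, 0.9]
width: 0.655
t 30.62 pos [520.9 247.6  51.8] yaw -96.0 F [0.5 0.2 0.9] w 57.0 tilt 7.23 j [ 0.3   0.65  1.74 -0.14  0.67  2.08]
toolz xy deg [ 6.48 -3.18]
clock: 31.03
tool_pos: [503.4, 256.1, 211.2]
tcp_rot: [-2.069, 2.293, -0.181]
ft_force: [1.1, 0.3, 0.4]
width: 0.588
t 31.03 pos [503.4 256.1 211.2] yaw -96.0 F [1.1 0.3 0.4] w 51.1 tilt 7.25 j [ 0.33  0.4   1.63 -0.1   1.02  2.05]
toolz xy deg [ 6.51 -3.15]
turn tool deg -1.0
tool shift after turn (mm) [45.1 75.4 44.6]
```

View pics/d5.png

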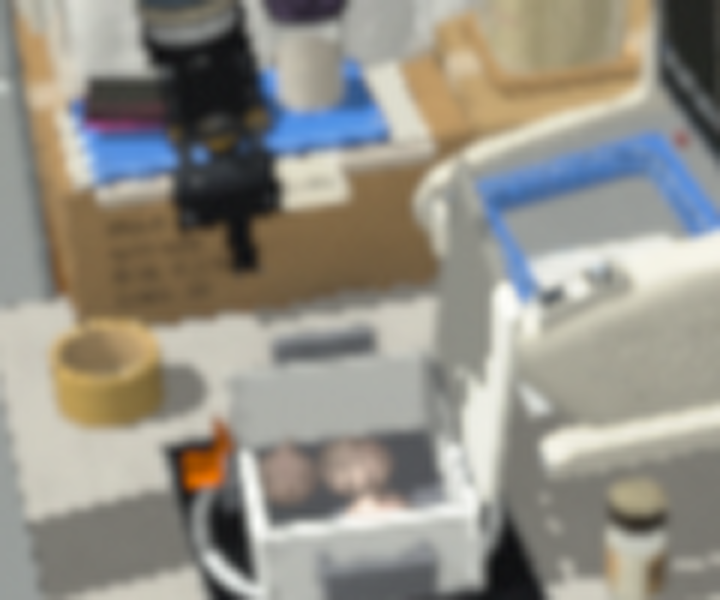

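View pics/d6.png

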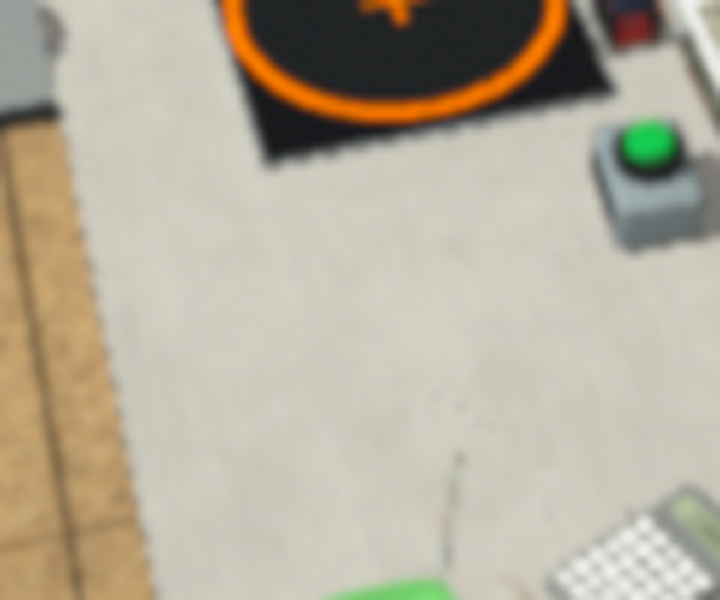

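All three bulbs are in the cooker and the table between plate and tub is empty. Before reaching over the lid I'll check the space behind it.

```bash
python3 - <<'E'
from h import *
p,d=load('side'); P=cloud('side',d)
for x0 in range(640,860,20):
    r=[]
    for y0 in range(60,360,30):
        m=(d>0)&(P[...,0]>=x0)&(P[...,0]<x0+20)&(P[...,1]>=y0)&(P[...,1]<y0+30)&(P[...,2]<600)
        r.append('%4d'%P[...,2][m].max() if m.sum()>0 else '   .')
    print(x0,r)
E
```

```text
640 ['   9', ' 254', ' 251', ' 254', ' 254', ' 250', ' 243', ' 224', ' 210', '   .']
660 ['  10', ' 253', ' 257', ' 252', ' 266', ' 262', ' 255', ' 252', ' 251', '   5']
680 ['   2', '   6', '   5', '   3', '   2', ' 136', '   6', '  -1', '   .', '   .']
700 ['   3', '   1', '   1', '   2', '   2', ' 163', ' 163', ' 144', ' 142', ' 144']
720 ['  97', '   0', '   3', '   1', '  36', ' 168', ' 168', ' 147', ' 140', ' 144']
740 [' 101', '  94', '  -1', '   1', '   3', ' 179', ' 180', '   1', '   0', '   .']
760 ['  91', '   0', '   .', '   .', '   0', ' 183', ' 183', '   .', '   .', '   .']
780 ['   2', '   4', '   4', '  -2', '   .', ' 175', ' 179', '   .', '   .', '   .']
800 ['   4', '   3', '   6', '   3', '   5', ' 177', ' 180', ' 170', '   .', '   .']
820 ['   2', '   2', '   0', '   5', '   1', ' 176', ' 180', '   .', '   .', '   .']
840 ['   7', '   6', '   0', '   1', '   4', ' 178', ' 181', ' 172', ' 155', ' 405']
```

The lid's top is at about z 255 near x 660. Nothing behind it is higher than 185. Rising and crossing over it.

```bash
python3 -m handwheel '[[[0,0,-0.041],0,0],[[0,0,-0.035],0,0],[[0,0,-0.01],0,0]]'; python3 go.py 712 196 280 -95
```

```text
clock: 31.33
tool_pos: [489.4, 258.5, 287.6]
tcp_rot: [-2.077, 2.302, -0.174]
ft_force: [0.9, 0.4, 0.9]
width: 0.329
t 31.33 pos [489.4 258.5 287.6] yaw -96.0 F [0.9 0.4 0.9] w 28.6 tilt 6.74 j [ 0.34  0.31  1.55 -0.1   1.21  2.04]
toolz xy deg [ 5.81 -3.39]
turn tool deg -1.0
tool shift after turn (mm) [  42.4 -224.8   33.9]
```

```bash
python3 -m handwheel '[[[0.006,-0.032,0.003],-1,0],[[0.006,-0.032,0.003],0,0],[[0.006,-0.032,0.003],0,0],[[0.006,-0.032,0.003],0,0]]'; python3 go.py 712 196 280 -95
```

```text
clock: 31.67
tool_pos: [611.7, 225.5, 294.7]
tcp_rot: [-2.107, 2.273, -0.172]
ft_force: [0.6, 0.5, -1.3]
width: 0.045
t 31.67 pos [611.7 225.5 294.7] yaw -94.5 F [ 0.6  0.5 -1.3] w 3.9 tilt 6.71 j [ 0.22  0.44  1.31 -0.08  1.3   1.89]
toolz xy deg [ 5.88 -3.2 ]
turn tool deg 0.5
tool shift after turn (mm) [  19.9 -100.2   26.5]
```

```bash
python3 -m handwheel '[[[0.006,-0.032,0.005],0.5,0],[[0.006,-0.032,0.005],0,0],[[0.006,-0.032,0.005],0,0],[[0,0,0],0,0]]'; python3 go.py 708 196 210 -95;python3 - <<'E'
from h import *
p,d=snap('side'); crop(p,235,70,355,170,6,'e1')
E
```

```text
clock: 32.0
tool_pos: [714.9, 194.0, 286.1]
tcp_rot: [-2.094, 2.287, -0.173]
ft_force: [0.9, -0.3, -1.3]
width: 0.006
t 32.00 pos [714.9 194.  286.1] yaw -95.2 F [ 0.9 -0.3 -1.3] w 0.5 tilt 6.73 j [ 0.15  0.59  1.08 -0.07  1.38  1.82]
toolz xy deg [ 5.83 -3.32]
turn tool deg -0.2
tool shift after turn (mm) [-5.1 15.1 74.8]
```

View pics/e1.png

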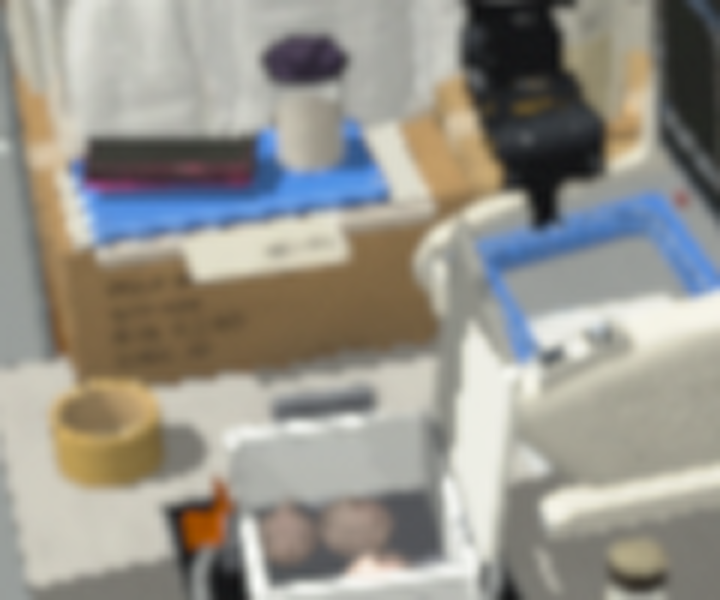

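```bash
python3 -m handwheel '[[[-0.003,0.006,0.03],0,0],[[-0.002,0.006,0.03],0,0],[[0,0.003,0.014],0,0],[[0,0,0],0,0]]'; python3 go.py 680 199 205 -95
```

```text
clock: 32.38
tool_pos: [701.5, 197.7, 207.0]
tcp_rot: [-2.098, 2.29, -0.164]
ft_force: [-1.1, -0.3, -0.7]
width: 0.007
t 32.38 pos [701.5 197.7 207. ] yaw -95.1 F [-1.1 -0.3 -0.7] w 0.6 tilt 6.33 j [ 0.15  0.63  1.21 -0.07  1.22  1.83]
toolz xy deg [ 5.44 -3.22]
turn tool deg -0.1
tool shift after turn (mm) [ 0.5 21.6 -0.1]
```

```bash
python3 -m handwheel '[[[0,0.015,0],0,0],[[0,0.015,0],0,0],[[0,0.015,0],0,0],[[0,0.015,0],0,0]]'; python3 go.py 634 202 205 -95
```

```text
clock: 32.72
tool_pos: [641.1, 203.4, 201.9]
tcp_rot: [-2.097, 2.286, -0.169]
ft_force: [1.7, -0.7, -1.3]
width: 0.006
t 32.72 pos [641.1 203.4 201.9] yaw -95.1 F [ 1.7 -0.7 -1.3] w 0.5 tilt 6.57 j [ 0.18  0.56  1.37 -0.08  1.13  1.87]
toolz xy deg [ 5.71 -3.23]
turn tool deg -0.1
tool shift after turn (mm) [ 2.1  6.6 -3.8]
```

Contact is light (1.7 N). I'll follow the lid's arc.

```bash
python3 -m handwheel '[[[0,0.016,-0.001],0,0],[[0,0.016,0.002],0,0],[[0,0.016,0.003],0,0],[[0,0.014,0.005],0,0]]'; python3 go.py 545 209 168 -95; python3 - <<'E'
from h import *
p,d=snap('side'); crop(p,235,70,355,170,6,'e2')
E
```

```text
clock: 33.05
tool_pos: [579.7, 210.2, 192.8]
tcp_rot: [-2.091, 2.274, -0.181]
ft_force: [1.4, -0.8, 0.1]
width: 0.009
t 33.05 pos [579.7 210.2 192.8] yaw -94.9 F [ 1.4 -0.8  0.1] w 0.8 tilt 7.24 j [ 0.21  0.49  1.54 -0.09  1.02  1.91]
toolz xy deg [ 6.52 -3.1 ]
turn tool deg 0.1
tool shift after turn (mm) [ 3.1 37.1 20.8]
```

View pics/e2.png

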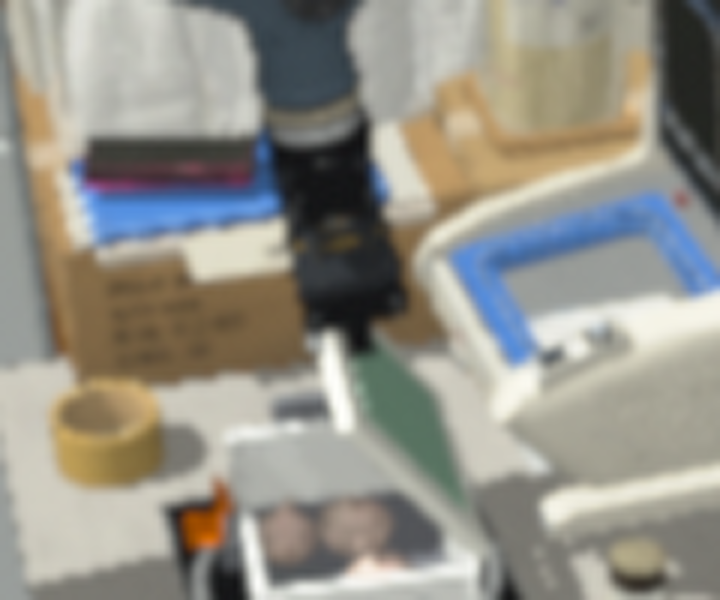

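The lid is at about 60° with the fingers behind its outer face. I'll keep following it.

```bash
python3 -m handwheel '[[[0.001,0.014,0.006],0,0],[[0.001,0.012,0.009],0,0],[[0.001,0.010,0.010],0,0]]'; python3 go.py 514 212 127 -95
```

```text
clock: 33.35
tool_pos: [545.6, 211.3, 168.5]
tcp_rot: [-2.088, 2.265, -0.186]
ft_force: [1.0, 1.3, 0.6]
width: 0.004
t 33.35 pos [545.6 211.3 168.5] yaw -94.8 F [1.  1.3 0.6] w 0.3 tilt 7.60 j [ 0.22  0.48  1.65 -0.1   0.91  1.93]
toolz xy deg [ 7.   -2.91]
turn tool deg 0.2
tool shift after turn (mm) [ 0.3 36.5 37.2]
```

```bash
python3 -m handwheel '[[[0,0.012,0.010],0,0],[[0,0.012,0.012],0,0],[[0,0.010,0.014],0,0]]'; python3 go.py 497 214 92 -95; python3 - <<'E'
from h import *
p,d=snap('side'); crop(p,235,70,355,170,6,'e3')
E
```

```text
clock: 33.6
tool_pos: [519.6, 213.9, 133.0]
tcp_rot: [-2.081, 2.254, -0.196]
ft_force: [0.5, -0.4, 1.2]
width: 0.004
t 33.60 pos [519.6 213.9 133. ] yaw -94.7 F [ 0.5 -0.4  1.2] w 0.3 tilt 8.25 j [ 0.24  0.5   1.75 -0.11  0.78  1.96]
toolz xy deg [ 7.76 -2.74]
turn tool deg 0.3
tool shift after turn (mm) [ 0.3 28.  37.6]
```

View pics/e3.png

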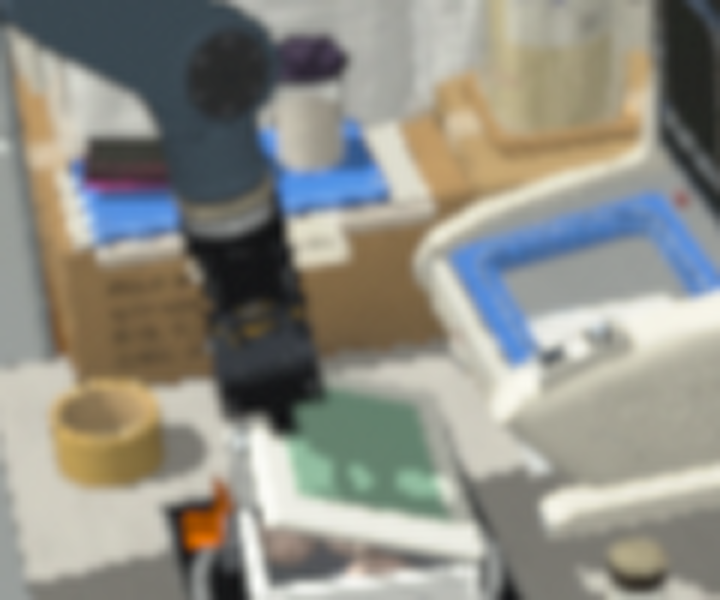

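```bash
python3 -m handwheel '[[[0,0.012,0.012],0,0],[[0,0.010,0.014],0,0],[[0,0.004,0.012],0,0]]'; python3 go.py 494 214 80 -95
```

```text
clock: 33.9
tool_pos: [499.4, 215.3, 93.1]
tcp_rot: [-2.08, 2.25, -0.198]
ft_force: [-0.1, 0.4, 1.0]
width: 0.004
t 33.90 pos [499.4 215.3  93.1] yaw -94.6 F [-0.1  0.4  1. ] w 0.3 tilt 8.45 j [ 0.25  0.54  1.82 -0.13  0.66  2.  ]
toolz xy deg [ 7.99 -2.66]
turn tool deg 0.4
tool shift after turn (mm) [ 1.3  7.1 12.3]
```

```bash
python3 -m handwheel '[[[0,0.004,0.006],0,0],[[0,0.002,0.005],0,0]]'; python3 go.py 494 214 78 -95;  python3 -m handwheel '[[[0,0.001,0.004],0,0],[[0,0,0.002],0,0]]'; python3 go.py 494 214 78 -95
```

```text
clock: 34.07
tool_pos: [497.8, 215.8, 82.9]
tcp_rot: [-2.078, 2.245, -0.203]
ft_force: [-1.9, -0.6, 1.3]
width: 0.0
t 34.07 pos [497.8 215.8  82.9] yaw -94.6 F [-1.9 -0.6  1.3] w 0.0 tilt 8.75 j [ 0.25  0.56  1.84 -0.14  0.62  2.01]
toolz xy deg [ 8.31 -2.62]
turn tool deg 0.4
tool shift after turn (mm) [2.  4.3 4.4]
clock: 34.23
tool_pos: [497.5, 215.8, 78.0]
tcp_rot: [-2.079, 2.246, -0.203]
ft_force: [-5.1, 0.4, 13.0]
width: 0.003
t 34.23 pos [497.5 215.8  78. ] yaw -94.6 F [-5.1  0.4 13. ] w 0.3 tilt 8.72 j [ 0.25  0.57  1.84 -0.14  0.61  2.01]
toolz xy deg [ 8.27 -2.64]
turn tool deg 0.4
tool shift after turn (mm) [ 2.1  3.3 -0.4]
```

```bash
python3 -m handwheel '[[[0,0,0.003],0,0],[[0,0,0],0,0]]'; python3 -m handwheel '[[[0,0,-0.01],0,0],[[0,0,-0.03],0,0],[[0,0,-0.041],0,0],[[0,0,-0.03],0,0],[[0,0,0],0,0]]'; python3 go.py 494 214 78 -95; python3 - <<'E'
from h import *
p,d=snap('side'); crop(p,235,90,355,190,6,'e4')
P=cloud('side',d); m=(d>0)&(P[...,0]>470)&(P[...,0]<640)&(P[...,1]>105)&(P[...,1]<300)&(P[...,2]>80)&(P[...,2]<130); Q=P[m]
A=np.c_[Q[:,:2],np.ones(len(Q))]; s=np.linalg.lstsq(A,Q[:,2],rcond=None)[0]; print(s,np.median(Q[:,2]))
E
```

```text
clock: 34.4
tool_pos: [497.4, 215.9, 78.0]
tcp_rot: [-2.079, 2.246, -0.203]
ft_force: [-2.7, -1.4, 13.0]
width: 0.006
clock: 34.82
tool_pos: [481.6, 221.6, 192.8]
tcp_rot: [-2.079, 2.249, -0.199]
ft_force: [0.4, -0.0, 0.8]
width: 0.006
t 34.82 pos [481.6 221.6 192.8] yaw -94.6 F [ 0.4 -0.   0.8] w 0.5 tilt 8.52 j [ 0.27  0.37  1.76 -0.11  0.89  1.98]
toolz xy deg [ 8.07 -2.64]
turn tool deg 0.4
tool shift after turn (mm) [  2.4   3.7 115.6]
[1.07212938e-03 2.88244073e-02 9.52375914e+01] 102.34318814963831
```

View pics/e4.png

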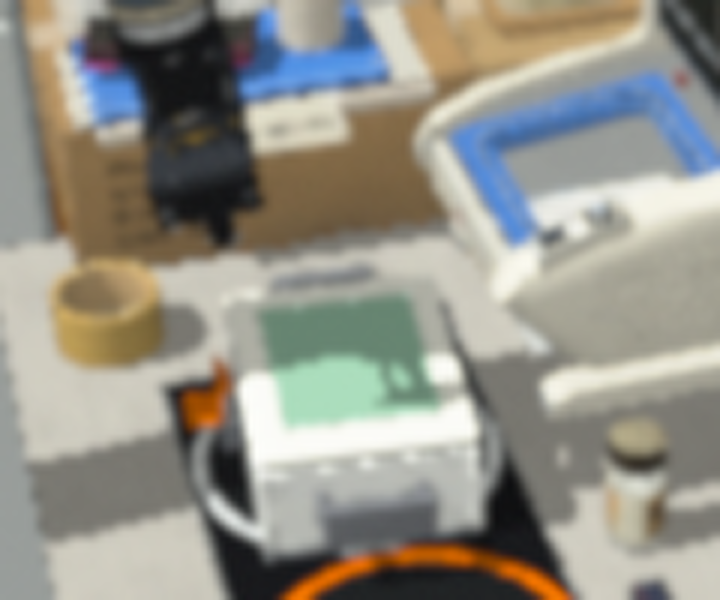

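The lid lies flat (slope about 0) with nothing touching it. Now I'll locate the grips for the slide.

```bash
python3 - <<'E'
from h import *
p,d=load('side'); crop(p,255,125,325,190,11,'e5')
q=lambda a,b,z:px('side',235+a/6,90+b/6,z=z)
print('lid corners',[np.round(q(a,b,104)[:2]) for a,b in [(222,300),(430,278),(478,440),(243,465)]])
for w in [(543,56.6,86),(569,359.5,86)]: u=proj('side',w); print((u[0]-255)*11,(u[1]-125)*11)
E
```

```text
lid corners [array([480., 312.]), array([644., 299.]), array([630.,  85.]), array([459., 101.])]
460.26659658723537 536.9447541401757
371.5897968324259 109.38515775067475
```

View pics/e5.png

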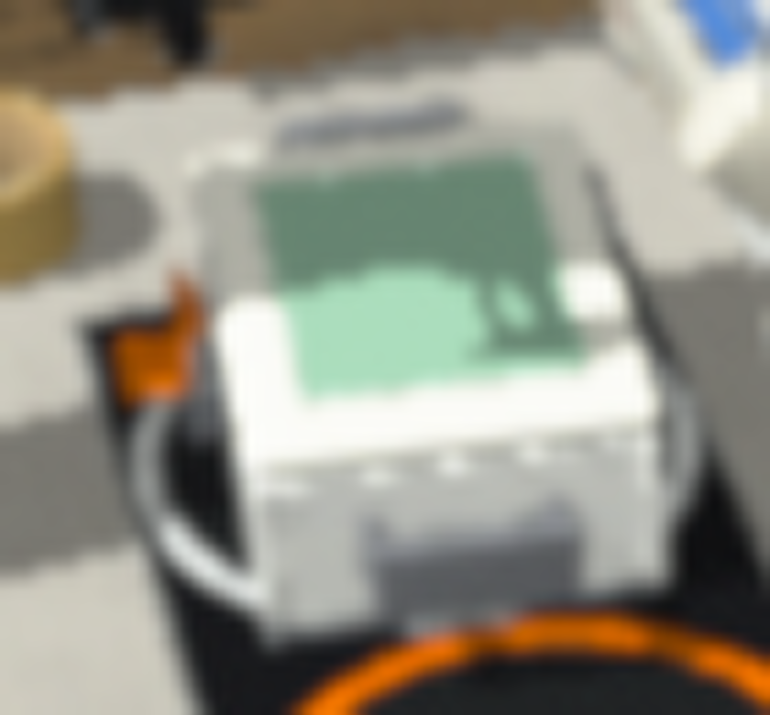

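```bash
python3 go.py 547 54 150 -95; python3 -m handwheel '[[[0.03,-0.015,0],0.4,0.036],[[0.03,-0.015,0],0,0.036],[[0.03,-0.015,0],0,0.036],[[0.03,-0.015,0],0,0.036],[[0.03,-0.015,0],0,0.036],[[0,0,0],0,0.036]]' 15; python3 go.py 547 54 110 -95
```

```text
t 34.87 pos [480.9 221.2 190.9] yaw -94.6 F [-0.3 -0.7  0.3] w 0.6 tilt 8.41 j [ 0.27  0.37  1.76 -0.11  0.89  1.98]
toolz xy deg [ 7.93 -2.69]
turn tool deg 0.4
tool shift after turn (mm) [159.2 -73.   57.5]
clock: 35.37
tool_pos: [542.2, 62.4, 203.1]
tcp_rot: [-2.084, 2.252, -0.19]
ft_force: [0.9, 0.6, 0.6]
width: 0.364
t 35.37 pos [542.2  62.4 203.1] yaw -94.6 F [0.9 0.6 0.6] w 31.7 tilt 8.07 j [-0.07  0.36  1.73 -0.05  0.91  1.61]
toolz xy deg [ 7.61 -2.58]
turn tool deg 0.4
tool shift after turn (mm) [ 4.7  7.2 93.2]
```

```bash
python3 -m handwheel '[[[0.003,0.004,0.03],0.4,0.036],[[0.001,0.003,0.03],0,0.036],[[0,0,0.03],0,0.036],[[0,0,0],0,0.036],[[0,0,0],0,0.036]]' 15; python3 go.py 547 54 70 -95; python3 - <<'E'
from h import *
p,d=snap('side'); crop(p,255,125,325,190,11,'f1')
E
```

```text
clock: 35.78
tool_pos: [547.1, 51.9, 107.2]
tcp_rot: [-2.068, 2.27, -0.184]
ft_force: [-0.1, -0.4, 0.1]
width: 0.416
t 35.78 pos [547.1  51.9 107.2] yaw -95.5 F [-0.1 -0.4  0.1] w 36.2 tilt 7.82 j [-0.09  0.52  1.81 -0.05  0.68  1.61]
toolz xy deg [ 7.36 -2.55]
turn tool deg -0.5
tool shift after turn (mm) [-3.3  5.2 36.8]
```

View pics/f1.png

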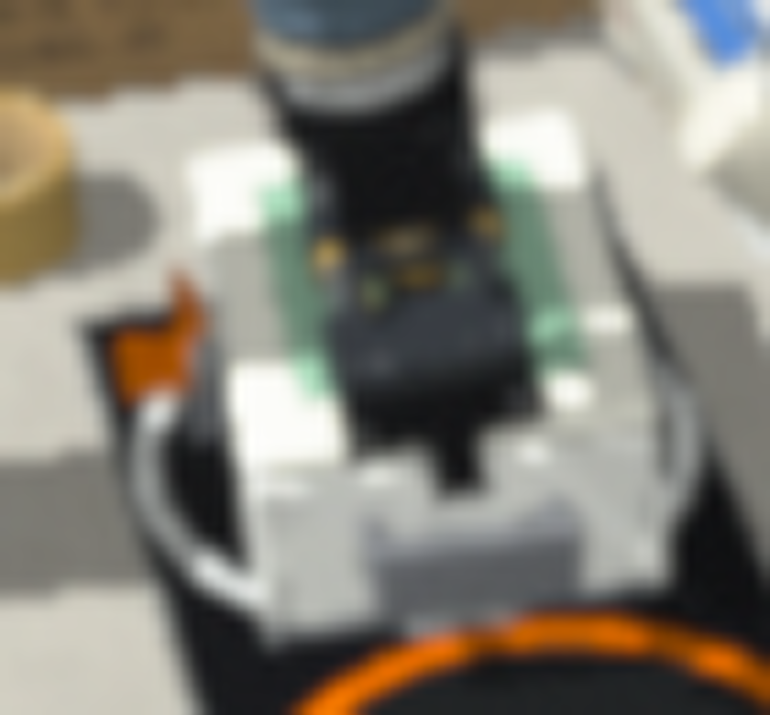

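```bash
python3 - <<'E'
from h import *
for w in [(543,26,132),(543,18.5,132),(547,54,86),(545,26,86),(545,26,58)]:
    u=proj('side',w); print(w,(u[0]-255)*11,(u[1]-125)*11)
E
```

```text
(543, 26, 132) 471.75965088507604 491.2508817361248
(543, 18.5, 132) 475.9857414898282 503.06594258512104
(547, 54, 86) 471.6405353414018 539.2736409132383
(545, 26, 86) 482.0628867411288 583.8713565203375
(545, 26, 58) 485.13039923950186 639.2283177994175
```

```bash
python3 -m handwheel '[[[-0.005,0,0.02],0,0.036],[[0,0,0.015],0,0.036],[[0,0,0],0,0.036]]' 15; python3 go.py 552 54 33 -95; python3 - <<'E'
from h import *
p,d=snap('side'); crop(p,255,125,325,190,11,'f2')
E
```

```text
clock: 36.08
tool_pos: [554.1, 56.8, 75.9]
tcp_rot: [-2.066, 2.265, -0.19]
ft_force: [-0.5, 0.2, -0.8]
width: 0.413
t 36.08 pos [554.1  56.8  75.9] yaw -95.4 F [-0.5  0.2 -0.8] w 36.0 tilt 8.15 j [-0.08  0.58  1.82 -0.06  0.61  1.63]
toolz xy deg [ 7.71 -2.55]
turn tool deg -0.4
tool shift after turn (mm) [ 1.6  7.7 42.3]
```

View pics/f2.png

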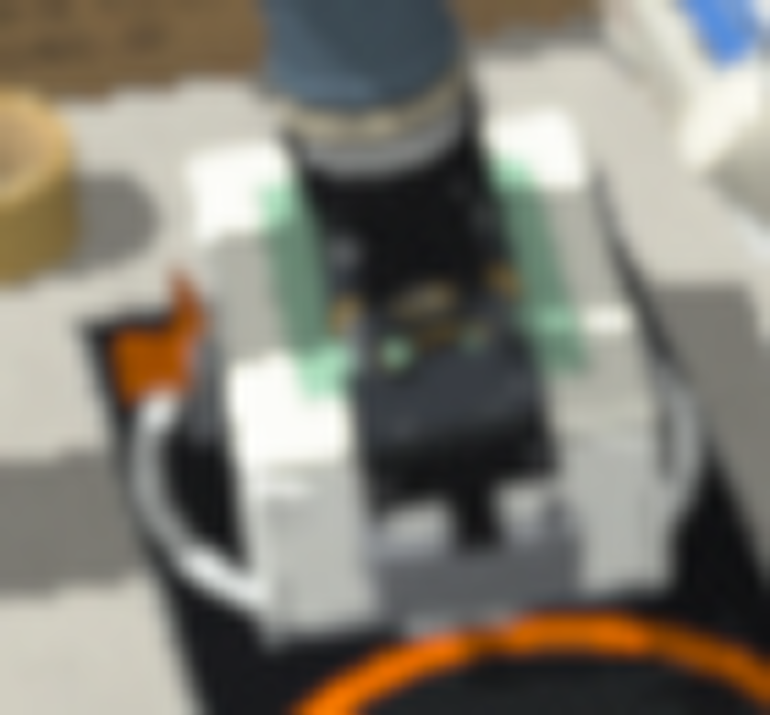

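```bash
python3 -m handwheel '[[[0.001,0.003,0.014],0,0.036],[[0,0.002,0.012],0,0.036]]' 15; python3 go.py 554 54 36 -95; python3 -m handwheel '[[[0,0.001,0.010],0,0.036],[[0,0,0.003],0,0.036]]' 15; python3 go.py 554 54 36 -95; python3 - <<'E'
from h import *
p,d=snap('side'); crop(p,255,125,325,190,11,'f3')
E
```

```text
clock: 36.3
tool_pos: [557.0, 55.8, 55.9]
tcp_rot: [-2.062, 2.257, -0.203]
ft_force: [0.0, 0.1, -0.4]
width: 0.414
t 36.30 pos [557.   55.8  55.9] yaw -95.3 F [ 0.   0.1 -0.4] w 36.0 tilt 8.83 j [-0.08  0.61  1.83 -0.06  0.55  1.63]
toolz xy deg [ 8.4  -2.58]
turn tool deg -0.3
tool shift after turn (mm) [ 1.5  5.8 19.3]
clock: 36.47
tool_pos: [559.0, 55.8, 44.8]
tcp_rot: [-2.061, 2.254, -0.207]
ft_force: [0.2, -0.0, -0.0]
width: 0.414
t 36.47 pos [559.   55.8  44.8] yaw -95.3 F [ 0.2 -0.  -0. ] w 36.0 tilt 9.03 j [-0.08  0.63  1.84 -0.07  0.52  1.64]
toolz xy deg [ 8.61 -2.59]
turn tool deg -0.3
tool shift after turn (mm) [2.  6.2 8. ]
```

View pics/f3.png

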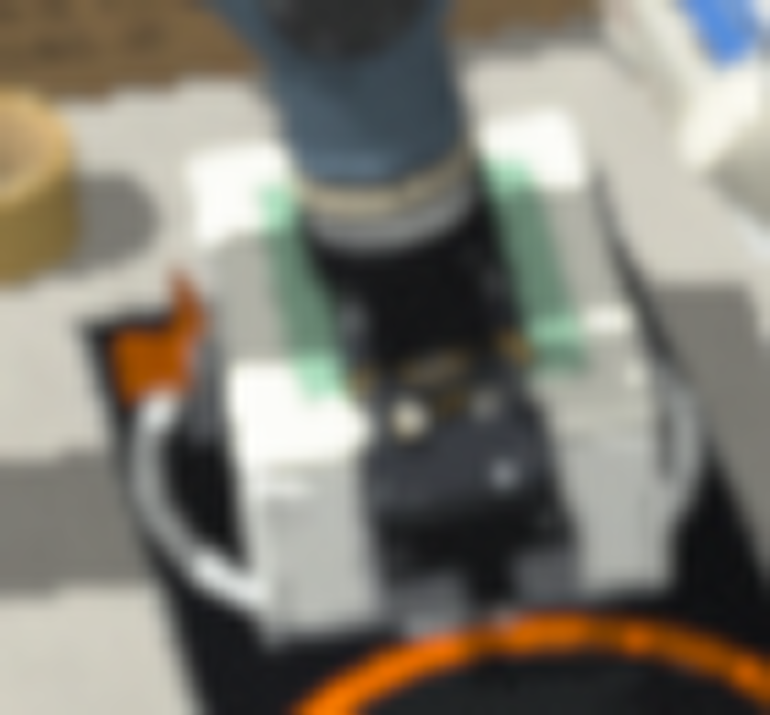

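```bash
python3 -m handwheel '[[[0,0.003,0.007],0,0.036],[[0.008,0,0],0,0.036],[[0.006,0,0],0,0.036]]' 15; python3 go.py 556 -180 40 -95
```

```text
clock: 36.77
tool_pos: [556.9, 43.4, 39.2]
tcp_rot: [-2.059, 2.25, -0.208]
ft_force: [-0.3, 7.6, 0.3]
width: 0.413
t 36.77 pos [556.9  43.4  39.2] yaw -95.2 F [-0.3  7.6  0.3] w 36.0 tilt 9.19 j [-0.11  0.64  1.85 -0.06  0.49  1.6 ]
toolz xy deg [ 8.8  -2.48]
turn tool deg -0.2
tool shift after turn (mm) [222.6 -17.4   8.6]
```

Contact is at 7.6 N, close to the sliding force. Pulling along -y.

```bash
python3 -m handwheel '[[[0.012,-0.001,0.0005],0,0.036],[[0.012,-0.001,0.0005],0,0.036],[[0.012,-0.001,0.0005],0,0.036],[[0.012,-0.001,0.0005],0,0.036],[[0.012,-0.001,0.0005],0,0.036],[[0.012,-0.001,0.0005],0,0.036]]' 15; python3 go.py 556 -187 40 -95;python3 - <<'E'
from h import *
p,d=snap('side'); crop(p,235,120,335,220,6,'g1')
E
```

```text
clock: 37.27
tool_pos: [551.5, -24.5, 39.0]
tcp_rot: [-2.057, 2.251, -0.188]
ft_force: [0.1, 5.5, -0.2]
width: 0.416
t 37.27 pos [551.5 -24.5  39. ] yaw -95.2 F [ 0.1  5.5 -0.2] w 36.2 tilt 8.62 j [-0.25  0.64  1.87  0.01  0.49  1.4 ]
toolz xy deg [ 8.38 -1.86]
turn tool deg -0.2
tool shift after turn (mm) [161.5 -18.1   4.8]
```

View pics/g1.png

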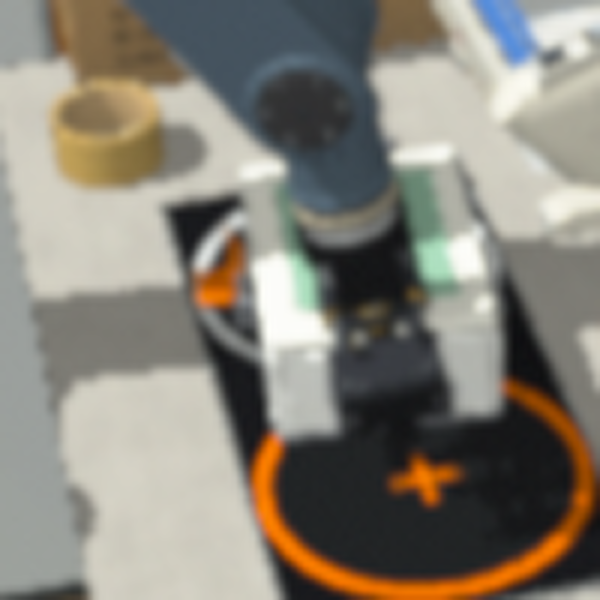

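```bash
python3 -m handwheel '[[[0.012,-0.0015,0.0005],0,0.036],[[0.012,-0.0015,0.0005],0,0.036],[[0.012,-0.0015,0.0005],0,0.036],[[0.012,-0.0015,0.0005],0,0.036],[[0.012,-0.0015,0.0005],0,0.036],[[0.012,-0.0015,0.0005],0,0.036],[[0.012,-0.0015,0.0005],0,0.036],[[0.012,-0.0015,0.0005],0,0.036],[[0.012,-0.0015,0.0005],0,0.036],[[0.010,-0.0015,0.0005],0,0.036]]' 15; python3 go.py 556 -187 40 -95;python3 - <<'E'
from h import *
p,d=snap('side'); crop(p,235,140,335,240,6,'g2')
E
```

```text
clock: 38.15
tool_pos: [544.0, -132.6, 38.5]
tcp_rot: [-2.046, 2.26, -0.136]
ft_force: [1.1, 8.5, 3.2]
width: 0.413
t 38.15 pos [ 544.  -132.6   38.5] yaw -95.7 F [1.1 8.5 3.2] w 36.0 tilt 7.24 j [-0.47  0.65  1.83  0.1   0.55  1.12]
toolz xy deg [ 7.21 -0.32]
turn tool deg -0.7
tool shift after turn (mm) [ 53.1 -16.8   0.3]
```

View pics/g2.png

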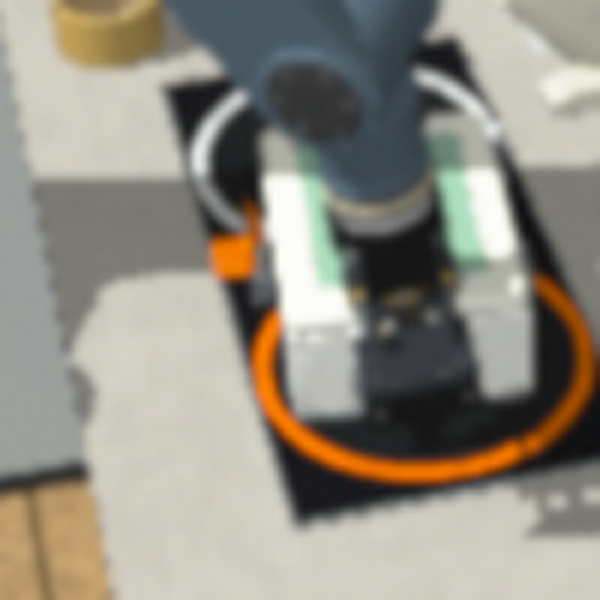

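```bash
python3 - <<'E'
from h import *
p,d=load('side'); crop(p,265,150,335,215,11,'g3')
q=lambda a,b,z:px('side',235+a/6,140+b/6,z=z)[:2]
for n,a,b in [('NL',283,328),('NR',532,290),('FL',262,140),('FRx',490,130)]: print(n,np.round(q(a,b,104)))
print('pad',q(232,258,77.5))
E
```

```text
NL [454. -81.]
NR [625. -87.]
FL [478. 127.]
FRx [641.  95.]
pad [436.53678521  32.19591153]
```

View pics/g3.png

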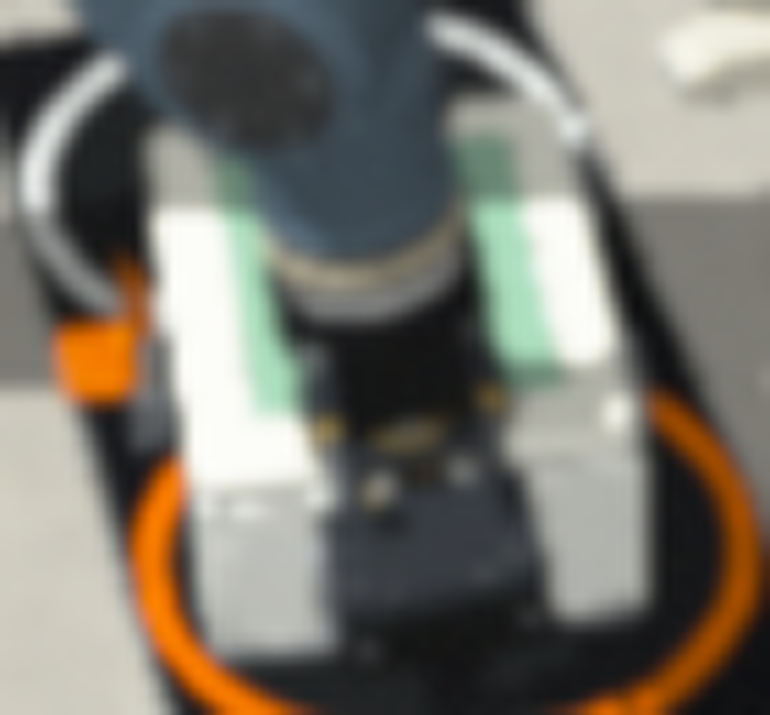

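```bash
python3 -m handwheel '[[[0.012,-0.005,0.0],0,0.036],[[0.012,-0.005,0.0],0,0.036],[[0.012,-0.005,0.0],0,0.036],[[0.010,-0.004,0.0],0,0.036]]' 15; python3 go.py 552 -185 40 -95;python3 - <<'E'
from h import *
p,d=snap('side'); crop(p,265,150,335,215,11,'g4')
E
```

```text
clock: 38.53
tool_pos: [550.3, -173.9, 38.6]
tcp_rot: [-2.049, 2.263, -0.102]
ft_force: [-0.2, 7.2, 1.6]
width: 0.413
t 38.53 pos [ 550.3 -173.9   38.6] yaw -95.6 F [-0.2  7.2  1.6] w 35.9 tilt 6.29 j [-0.54  0.66  1.76  0.11  0.63  1.05]
toolz xy deg [6.25 0.51]
turn tool deg -0.6
tool shift after turn (mm) [10.9 -2.9 -1.3]
```

View pics/g4.png

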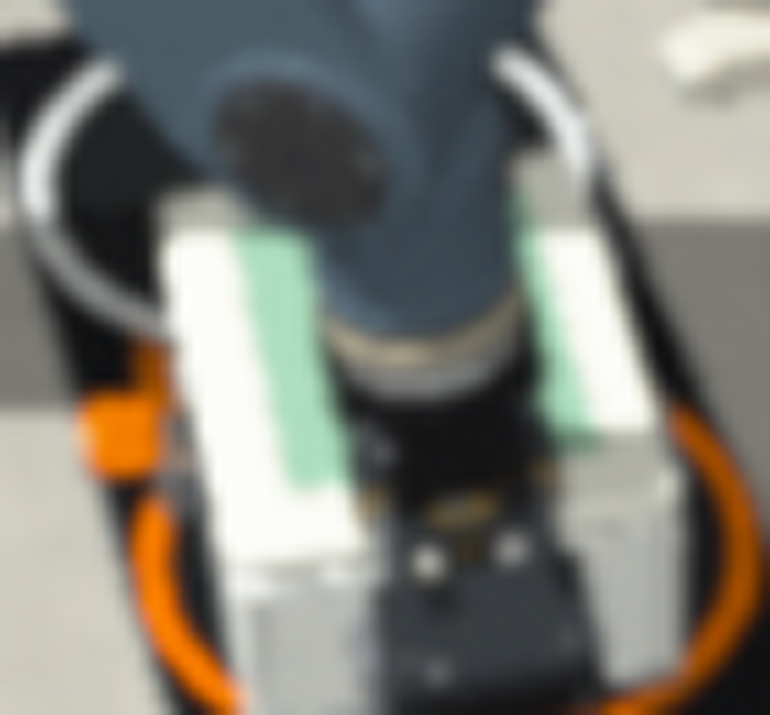

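```bash
python3 - <<'E'
from h import *
q=lambda a,b,z:px('side',265+a/11,150+b/11,z=z)[:2]
for n,a,b in [('NL',232,575),('NR',680,490),('FL',155,205)]: print(n,np.round(q(a,b,104)))
print('pad',q(123,440,77.5), 'old pad', q(97,362,77.5))
E
```

```text
NL [ 460. -129.]
NR [ 627. -127.]
FL [473.  89.]
pad [438.77373831 -15.42081142] old pad [437.2643813   32.62004886]
```

```bash
python3 -m handwheel '[[[0.007,-0.002,0.0],0,0.036],[[0.0,0,0.0],0,0.036]]' 15; python3 go.py; python3 -m handwheel '[[[-0.012,0,0],0,0.036],[[0,0,-0.015],0,0.036],[[0,0,-0.03],0,0.036],[[0,0,-0.04],0,0.036],[[0,0,-0.04],0,0.036],[[0,0,-0.03],0,0]]' 15; python3 go.py 674 -270 150 -95;python3 - <<'E'
from h import *
p,d=snap('side','g5')
crop(p,250,150,370,250,6,'g6')
E
```

```text
clock: 38.75
tool_pos: [551.7, -182.1, 39.1]
tcp_rot: [-2.047, 2.264, -0.101]
ft_force: [-0.1, 0.4, 0.7]
width: 0.415
t 38.75 pos [ 551.7 -182.1   39.1] yaw -95.7 F [-0.1  0.4  0.7] w 36.1 tilt 6.29 j [-0.55  0.67  1.75  0.11  0.64  1.04]
toolz xy deg [6.25 0.57]
clock: 39.25
tool_pos: [532.5, -168.2, 191.9]
tcp_rot: [-2.052, 2.271, -0.088]
ft_force: [0.1, -0.3, 0.6]
width: 0.385
t 39.25 pos [ 532.5 -168.2  191.9] yaw -95.7 F [ 0.1 -0.3  0.6] w 33.5 tilt 5.65 j [-0.54  0.41  1.68  0.07  0.97  1.09]
toolz xy deg [5.6  0.64]
turn tool deg -0.7
tool shift after turn (mm) [  90.  -145.3   54.3]
```

View pics/g6.png

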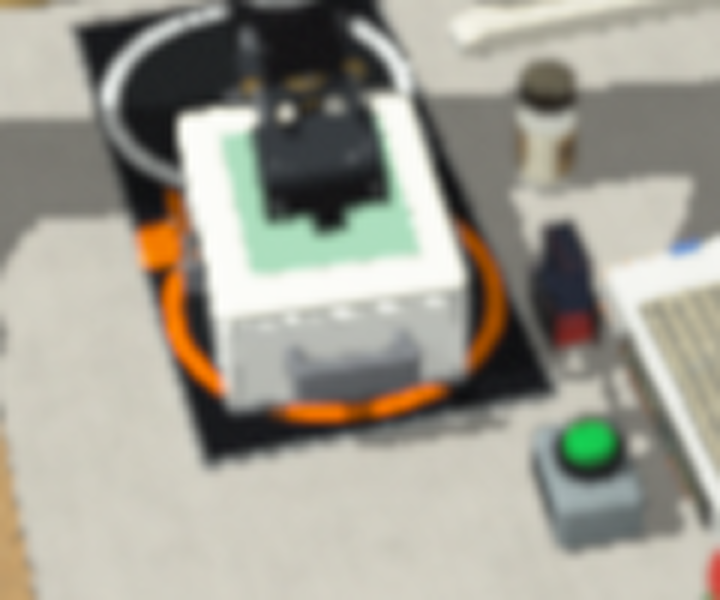

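```bash
python3 - <<'E'
from h import *
q=lambda a,b,z:px('side',250+a/6,150+b/6,z=z)[:2]
L=[q(a,b,104) for a,b in [(178,110),(408,95),(466,290),(220,318)]]
print(np.round(L),np.mean(L,0)); print('pad',q(160,245,77.5),'key',q(589,440,63))
G=[q(a,b,104) for a,b in [(222,138),(378,118),(418,250),(255,272)]]; print('green',np.mean(G,0))
p,d=load('side'); P=cloud('side',d)
m=(d>0)&(P[...,0]>440)&(P[...,0]<660)&(P[...,1]>-150)&(P[...,1]<120)&(P[...,2]>97)&(P[...,2]<108); print(np.median(P[m],0),P[m].mean(0))
E
```

```text
[[ 475.   91.]
 [ 639.   64.]
 [ 624. -150.]
 [ 461. -134.]] [550.15380918 -32.23551425]
pad [439.78100129 -21.17541214] key [ 674.97863681 -266.07039667]
green [552.12244437 -25.84029138]
[527.95455218 -69.29181987 101.8579703 ] [539.91580995 -51.84703681 101.95357743]
```

```bash
python3 - <<'E'
from h import *
p,d=load('side'); P=cloud('side',d)
m=(d>0)&(P[...,0]>610)&(P[...,0]<740)&(P[...,1]>-390)&(P[...,1]<-150)&(P[...,2]>30)&(P[...,2]<300)
Q=P[m]; Q2=Q[Q[:,2]>70]; print(len(Q2), Q2.min(0) if len(Q2) else '',Q2.max(0) if len(Q2) else '')
E
python3 -m handwheel '[[[0.018,-0.028,0.003],-0.7,0],[[0.018,-0.028,0.003],0,0],[[0.018,-0.028,0.003],0,0],[[0.018,-0.028,0.003],0,0],[[0.012,-0.024,0.003],0,0],[[0,0,0],0,0]]' 15; python3 go.py 675 -268 110 -95
```

```text
2 [ 669.2521824  -389.6350973    70.47775917] [ 726.70299993 -281.45427774   83.75942822]
clock: 39.8
tool_pos: [669.3, -265.1, 203.5]
tcp_rot: [-2.068, 2.25, -0.13]
ft_force: [0.8, -1.5, -0.3]
width: 0.014
t 39.80 pos [ 669.3 -265.1  203.5] yaw -94.8 F [ 0.8 -1.5 -0.3] w 1.2 tilt 6.80 j [-0.56  0.61  1.27  0.06  1.16  1.07]
toolz xy deg [ 6.77 -0.37]
turn tool deg 0.2
tool shift after turn (mm) [ 2.7  5.2 93.5]
```

```bash
python3 -m handwheel '[[[0.002,0.004,0.035],0,0],[[0,0.002,0.035],0,0],[[0,0,0.03],0,0],[[0,0,0.02],0,0],[[0,0,0],0,0]]' 15; python3 go.py 677 -268 50 -95;python3 - <<'E'
from h import *
p,d=snap('side'); crop(p,310,190,380,255,11,'k1')
for w in [(674,-268,63)]: u=proj('side',w); print((u[0]-310)*11,(u[1]-190)*11)
E
```

```text
clock: 40.22
tool_pos: [682.6, -267.9, 82.3]
tcp_rot: [-2.068, 2.247, -0.151]
ft_force: [-0.7, 0.2, -1.1]
width: 0.005
t 40.22 pos [ 682.6 -267.9   82.3] yaw -94.8 F [-0.7  0.2 -1.1] w 0.4 tilt 7.41 j [-0.55  0.75  1.34  0.07  0.93  1.07]
toolz xy deg [ 7.33 -0.92]
turn tool deg 0.2
tool shift after turn (mm) [ 0.4  9.7 31.3]
418.8028868222861 370.9590244392184
```

View pics/k1.png

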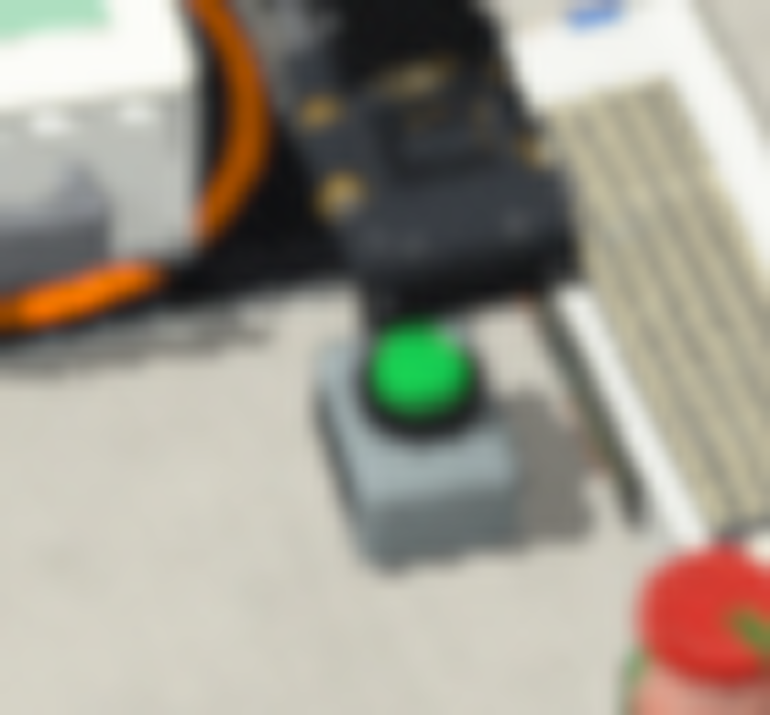

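```bash
python3 -m handwheel '[[[0,0.007,0.012],0,0],[[0,0.003,0.012],0,0],[[0,0,0],0,0]]' 15; python3 go.py 677 -268 36 -95;python3 - <<'E'
from h import *
p,d=snap('side'); crop(p,310,190,380,255,11,'k2')
E
```

```text
clock: 40.52
tool_pos: [678.5, -267.5, 63.0]
tcp_rot: [-2.069, 2.244, -0.164]
ft_force: [0.0, 0.4, 1.0]
width: 0.004
t 40.52 pos [ 678.5 -267.5   63. ] yaw -94.7 F [0.  0.4 1. ] w 0.4 tilt 7.88 j [-0.55  0.77  1.37  0.07  0.87  1.06]
toolz xy deg [ 7.76 -1.21]
turn tool deg 0.3
tool shift after turn (mm) [ 0.3  5.1 26.6]
```

View pics/k2.png

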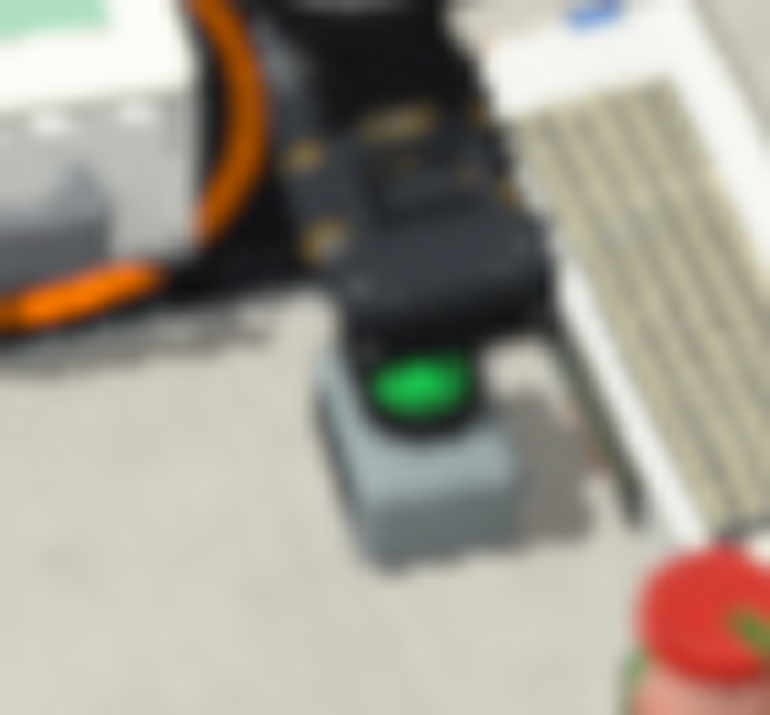

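```bash
python3 -m handwheel '[[[0,0.003,0.012],0,0],[[0,0.001,0.006],0,0]]' 15; python3 go.py 677 -268 36 -95;python3 -m handwheel '[[[0,0,0.005],0,0],[[0,0,0.003],0,0]]' 15; python3 go.py
```

```text
clock: 40.73
tool_pos: [680.9, -269.3, 50.8]
tcp_rot: [-2.067, 2.24, -0.181]
ft_force: [-0.6, 1.5, -0.3]
width: 0.002
t 40.73 pos [ 680.9 -269.3   50.8] yaw -94.7 F [-0.6  1.5 -0.3] w 0.2 tilt 8.49 j [-0.55  0.78  1.38  0.07  0.84  1.05]
toolz xy deg [ 8.31 -1.54]
turn tool deg 0.3
tool shift after turn (mm) [-1.1  6.1 14. ]
clock: 40.9
tool_pos: [682.8, -269.9, 43.7]
tcp_rot: [-2.067, 2.239, -0.185]
ft_force: [-1.0, -0.1, 2.6]
width: 0.008
t 40.90 pos [ 682.8 -269.9   43.7] yaw -94.7 F [-1.  -0.1  2.6] w 0.7 tilt 8.61 j [-0.55  0.79  1.38  0.07  0.83  1.05]
toolz xy deg [ 8.43 -1.62]
```

```bash
python3 -m handwheel '[[[0,0.001,0.004],0,0],[[0,0,0.003],0,0]]' 15; python3 go.py;python3 -m handwheel '[[[0,0,0.003],0,0],[[0,0,0],0,0]]' 15; python3 go.py; python3 - <<'E'
from h import *
p,d=snap('side'); crop(p,310,190,380,255,11,'k3')
E
```

```text
clock: 41.07
tool_pos: [683.2, -270.1, 38.4]
tcp_rot: [-2.067, 2.238, -0.186]
ft_force: [-9.9, 3.0, 22.3]
width: 0.005
t 41.07 pos [ 683.2 -270.1   38.4] yaw -94.6 F [-9.9  3.  22.3] w 0.4 tilt 8.65 j [-0.55  0.8   1.38  0.07  0.82  1.05]
toolz xy deg [ 8.46 -1.64]
clock: 41.23
tool_pos: [683.2, -270.0, 40.1]
tcp_rot: [-2.068, 2.238, -0.185]
ft_force: [-2.6, 0.8, 3.6]
width: 0.006
t 41.23 pos [ 683.2 -270.    40.1] yaw -94.6 F [-2.6  0.8  3.6] w 0.5 tilt 8.60 j [-0.55  0.8   1.38  0.07  0.82  1.05]
toolz xy deg [ 8.41 -1.63]
```

View pics/k3.png

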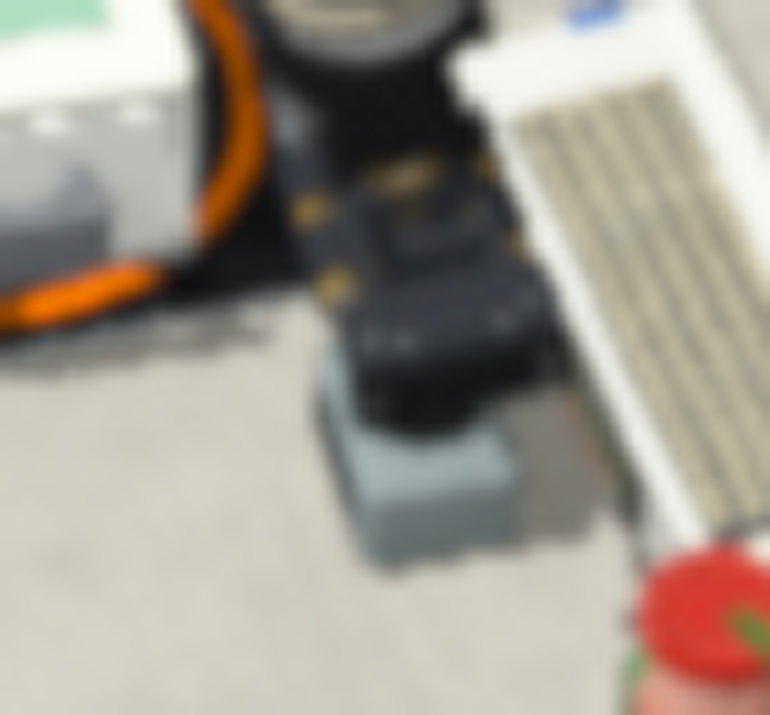

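Pressed at 22 N, which looks like the key's stop. I'll press once more and hold briefly to be sure, then retreat.

```bash
python3 -m handwheel '[[[0,0,0.004],0,0],[[0,0,0.003],0,0],[[0,0,0.003],0,0]]' 15; python3 go.py;python3 -m handwheel '[[[0,0,0.004],0,0],[[0,0,0.004],0,0]]' 15; python3 go.py
```

```text
clock: 41.53
tool_pos: [684.0, -270.4, 38.6]
tcp_rot: [-2.071, 2.237, -0.185]
ft_force: [-8.0, 2.4, 15.6]
width: 0.005
t 41.53 pos [ 684.  -270.4   38.6] yaw -94.5 F [-8.   2.4 15.6] w 0.4 tilt 8.59 j [-0.55  0.8   1.38  0.07  0.82  1.05]
toolz xy deg [ 8.39 -1.67]
clock: 41.7
tool_pos: [684.0, -270.5, 38.4]
tcp_rot: [-2.073, 2.236, -0.184]
ft_force: [-8.8, 4.0, 21.8]
width: 0.007
t 41.70 pos [ 684.  -270.5   38.4] yaw -94.4 F [-8.8  4.  21.8] w 0.6 tilt 8.51 j [-0.55  0.8   1.38  0.07  0.82  1.05]
toolz xy deg [ 8.31 -1.68]
```

```bash
for i in 1 2 3 4; do python3 -m handwheel '[[[0,0,-0.002],0,0],[[0,0,0],0,0]]' 15 | egrep 'pos|force'; done
```

```text
tool_pos: [684.4, -270.7, 44.2]
ft_force: [-0.1, -0.6, 2.3]
tool_pos: [684.8, -271.2, 46.9]
ft_force: [-0.4, 0.7, 0.6]
tool_pos: [684.4, -271.1, 47.9]
ft_force: [-0.7, 0.3, 0.6]
tool_pos: [683.6, -270.9, 48.6]
ft_force: [-0.1, -0.5, -0.5]
```

The force starts at about z 45 and the hard stop is at 38.4, so the key travelled its full ~6 mm. Retreating for a final look.

```bash
python3 -m handwheel '[[[0,0,-0.03],0,0],[[0,0,-0.04],0,0],[[0,0,-0.04],0,0],[[0.03,0,-0.03],0,0],[[0.035,0,0],0,0],[[0.035,0,0],0,0],[[0.035,0,0],0,0],[[0,0,0],0,0],[[0,0,0],0,0]]' 15; python3 go.py; python3 - <<'E'
from h import *
p,d=snap('side','z0')
crop(p,250,140,380,240,6,'z1')
q=lambda a,b,z:px('side',250+a/6,140+b/6,z=z)[:2]
print(get_obs()['ft_force'])
E
```

```text
clock: 43.12
tool_pos: [650.4, -403.6, 190.8]
tcp_rot: [-2.081, 2.234, -0.178]
ft_force: [0.2, 1.1, -0.2]
width: 0.002
t 43.12 pos [ 650.4 -403.6  190.8] yaw -94.1 F [ 0.2  1.1 -0.2] w 0.2 tilt 8.19 j [-0.73  0.67  1.17  0.08  1.17  0.88]
toolz xy deg [ 8.01 -1.6 ]
[-0.06619756 -0.4765675   0.53343671]
```

View pics/z1.png

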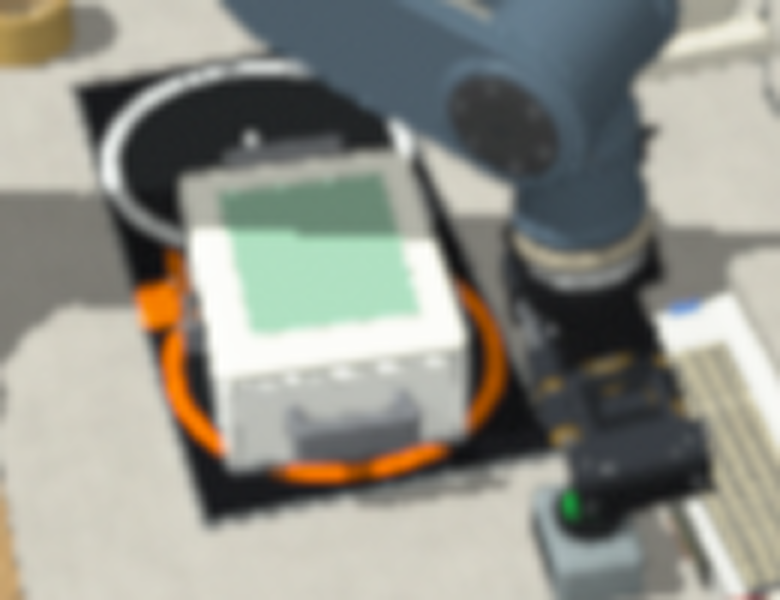

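View pics/z0.png

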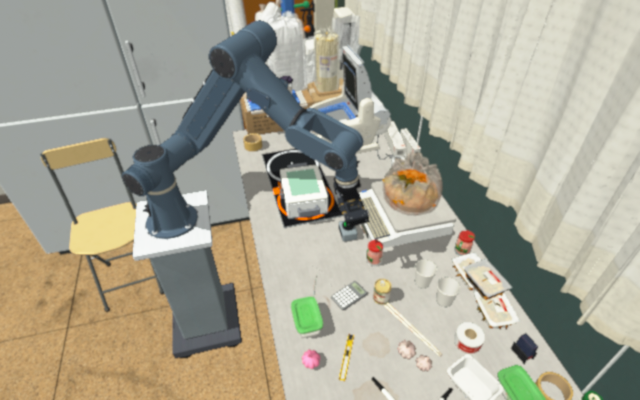

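```bash
python3 - <<'E'
from h import *
p,d=load('side')
for u,v in [(406,349),(424,362)]:
    w=px('side',u,v,z=25); print(w,np.hypot(*w[:2]))
print(proj('side',(650,-403,215)),proj('side',(648,-418,215)))
P=cloud('side',d); print([np.round(P[v,u]).tolist() for u,v in [(291,162),(292,163),(292,162),(291,163)]])
crop(p,260,140,340,200,9,'z2'); crop(p,380,325,450,385,9,'z3')
E
```

```text
[ 697.60562219 -792.73840081   25.        ] 1055.9771665322605
[ 733.03080526 -845.31470126   25.        ] 1118.879397259456
(np.float64(354.70904111443474), np.float64(220.94791063623288)) (np.float64(355.5172000069378), np.float64(224.10556825850838))
[[552.0, 248.0, 8.0], [556.0, 245.0, 3.0], [560.0, 262.0, -4.0], [552.0, 249.0, 1.0]]
```

View pics/z2.png

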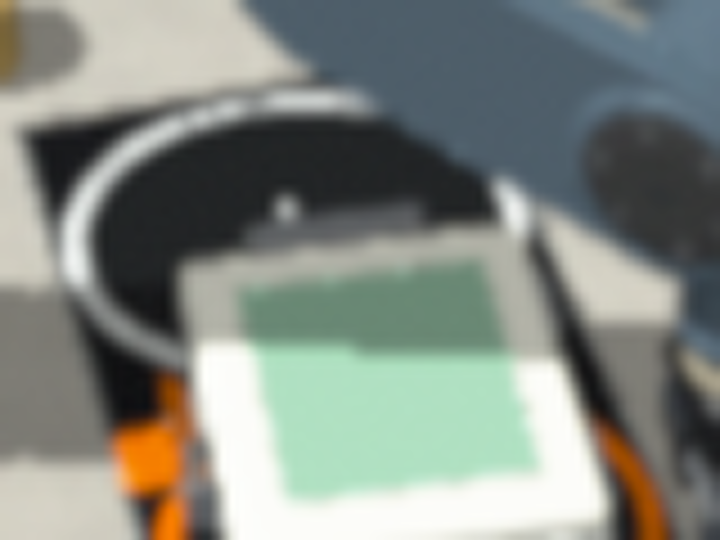

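View pics/z3.png

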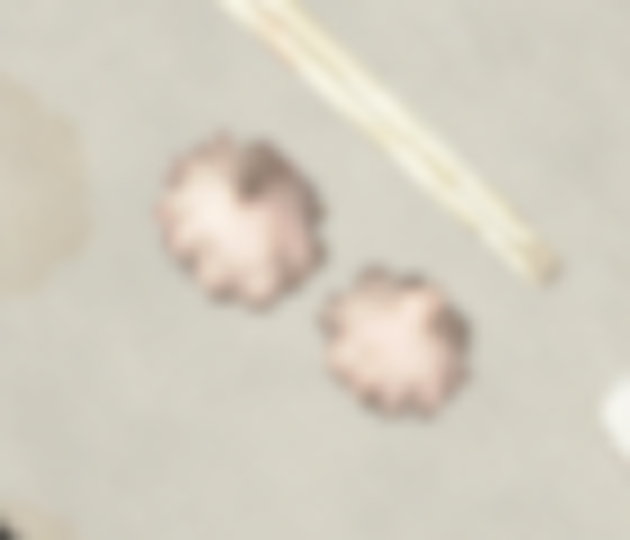

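The two far bulbs are 1056 and 1119 mm out, past the reach limit and not between plate and tub, so they are not part of the job. The white spot on the plate is the rest ring's own cross mark. The cooker is shut on the orange ring, the key is up and nothing touches the robot, so I'm handing in.

```bash
python3 -c "
from rig import *
print(sign_off())"
```

```text
the job is handed in; nothing more can be done
None
```

I did every step of the job and handed it in at about 43 s on the robot's clock. The sign-off reports no verdict.

**What I did:** I pressed the latch and the lid sprang open. I put the three loose bulbs in the cooker and snapped the lid shut with about 13 N. Then I pulled the cooker by its near grip onto the orange ring and pressed the start key to its stop. The small bulb needed a second try, because I lifted before the jaws had closed.

**Last checks:**
- **Lid:** it lay flat with nothing touching it after I pushed it down, and it was still flat in the final picture.
- **Cooker position:** the camera puts its centre at about (551, -30), roughly 7 to 8 mm from the ring's centre. Tool travel suggested about 10 mm less movement in y; both are within 25 mm.
- **Start key:** the fingers met it at z of about 45 and stopped at 38.4, about 6 mm of travel. It is partly hidden in the last picture, so I did not see it fully up. The force had gone to zero before I moved away.
- **Jar and stamp:** both were standing in the last clear view of them, after the slide. The arm hides them in the final picture.

**What disagreed:**
- The reported tool height was about 25 mm too low. I found this from the camera and by touch, and corrected for it.
- The tool drifted up to about 9° from vertical and I could not correct it, but every step still worked.
- The top camera showed only grey, so I used only the side camera.

Two more bulbs lie over 1050 mm away, out of reach and not between the plate and the tub, so I left them and the pink look-alike alone.

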